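# Pin the foot pegs to their hangers and check the brake pedal

### The arm

A 7-joint arm with a two-finger parallel gripper is mounted at the origin on the work surface. World frame = base frame: x ahead of the robot, y to its left, z up, the work surface at z = 0. Lengths are in m, angles in rad, forces in N, time in s.
With the tool pointing down it reaches from about 0.4 to 0.85 m from the base axis. Payload 10.4 kg.
Tool frame: the origin (TCP) lies at the very end of the fingers, on their centre line; the grasp point (between the pads) lies 19 mm behind it; z points along the fingers, y is the line along which they close (so a half turn about z gives the same grasp; the last joint's range is limited). The gripper opens to 87 mm and grips with 3 to 60 N. Pads are 19 mm wide; open, the fingers measure 117 mm over their backs; the gripper's body (75 mm by 190 mm) begins 51 mm behind the grasp point.
Start: joints at [-1.356, 0.332, -0.065, 1.46, 0.022, 1.35, -0.088], TCP at [0.147, 0.607, 0.223] pointing down, gripper open.
Joint ranges: [-2.6, 2.6], [-0.5, 2.12], [-1.47, 1.34], [0.16, 2.42], [-1.27, 4.41], [0.06, 2.06], [-2.6, 2.6]. Speed limits (rad/s): [2.22, 2.22, 2.79, 2.79, 3.14, 3.14, 3.14].

### API

Orientations are given as a unit quaternion [x, y, z, w].
In Python, from bench import read_state, cams, workorder gives the robot as it stands.
- The arm moves only by the shell command python3 -m crank 'ROWS' [FORCE]. ROWS is text: rows parted by semicolons, each of 5 numbers parted by spaces: the shift along the tool's x, y, z scaled (see below), then the turn about the tool's z scaled (see below), then the opening, from -1 (shut) to 1 (fully open). In form: dx dy dz yaw jaw; .... A call has 1 to 10 rows; each row shifts and turns the commanded pose from where the row before left it, along the tool's axes as they then stand; what a row does not reach is not made up. The controller multiplies each number of a shift by 200 mm and each number of a turn by 90 degrees. A row lasts 1/10 s, in which the tool goes at most 50 mm and 8.59 degrees, less where a joint would pass 70% of its speed; a pose out of reach is approached as far as the arm can. A call with a number of a shift or a turn outside -1 to 1 is refused whole. A call with a gripper value outside its range is refused whole. The fingers move at their own pace and stop on an object; FORCE is the grip in N (left out, the last holds). Time passes only in rows, so rows that do not move let the fingers close. It gives the time, the measured TCP pose, the force, the opening and the grip force at its end, in the units of the state.
- read_state(): the state, without advancing time (a new reading comes with each control period).
- cams.camera(name): name is "side" or "top" or "wrist"; returns a dict with "img" (420x560x3 uint8, blue, green, red), "K" (3x3 intrinsics, pixels), "xyz" and "attitude" of the camera in the world; the wrist camera has in their place "mount" (4x4, takes a point from camera to tool coordinates, whose origin is the TCP and whose axes are the flange's). Camera axes: x right, y down, z forward; pixel columns grow to the right and rows downward; lengths in m; the calibration is good to about 2 mm. The wrist camera is an equidistant fisheye: a pixel r from the principal point sees the ray r / f radians off the axis. A picture is of the moment at which its call begins: read the wrist's pose just before it. There is no depth.
- workorder.close_job(): hands the job in; it is judged then, once.
The state is a dict: "time": time; "joint_positions": joint angles; "joint_vel": joint speeds; "joint_torque": joint torques, N m; "ee_pos": TCP position; "eef_rot": TCP orientation; "ft_force": force on the tool from outside, world axes, zero at the start; "torque": the same for the moment, N m; "width": finger opening in m; "grip_force": force on a finger pad.
Only numpy, scipy, OpenCV 4.12 (cv2) and the standard library are available. Lean on these libraries where they do the work, as an engineer would, in place of code of your own. Each camera call takes 0.05 s, during which the arm holds its last target. There are 200 camera calls.

### The job

Fit every foot peg lying on the bench to a footrest hanger of its own: seat its tongue fully in the clevis, and push a clevis pin from the blue mat through hanger and peg until its head is against the cheek. When all the pegs are pinned, press the brake pedal down through its full stroke and let it come back up slowly, without letting it snap. Leave the oil, can, screwdriver and socket where they are; spare pins may stay on the mat.

Things in the scene. Friction and masses are not known exactly. Their poses are not given: they have to be found in the camera images.
- hanger1: Cast aluminium footrest hanger on a blue stand fixed to the bench, front to -x, with the brake pedal on its +y side (put its pin in from -y). Origin (all hangers): middle of the pivot hole, 45 mm above the bench; y is the hole's axis, z up. Clevis: two cheeks, each 7 mm thick (9 to 16 mm either side in y), 26 mm long (x) and high, with a 12 mm hole; gap 18 mm, open in front and above
- hanger2: Second hanger, as hanger1 but no pedal; pin from either side. All hangers: the boss face 12 mm behind the hole (+x) is the stop for the peg's tongue. A grey padded rest 28 mm wide, 24 to 80 mm in front of the hole (-x), top 13 mm below the hole, carries an unpinned peg level with its eye in line
- hanger3: Third hanger, as hanger2. All hangers: behind the clevis stands a plate 100 mm wide, its face 43 mm behind the hole (+x), its top 47 mm above the hole; the stand's foot is 32 mm wide (y) and 8 mm thick
- peg1: motorcycle foot peg, aluminium, black grip strips, 180 g, alike above and below. Grip body 66 long, 36 wide (y), 26 mm thick (z); at its end a tongue 15 mm thick (y), 22 mm high, with a 13 mm cross hole, the eye. Origin: middle of the eye; x along the peg: tongue ends 11.5 mm ahead (+x), grip body 18 to 84 mm behind (-x); y the eye's axis. Lies flat on the bench, origin 13 mm up. May be absent
- peg2: motorcycle foot peg, aluminium, black grip strips, 180 g, alike above and below. Same as peg1. May be absent
- peg3: motorcycle foot peg, aluminium, black grip strips, 180 g, alike above and below. Same as peg1. May be absent
- pin1: brass clevis pin, 40 g, lying on the blue mat. Shank 10 mm across, 54 mm long, nose tapered over the last 5 mm; head 14 mm across, 5 mm thick. x runs from head to nose. Origin on the axis, 16 mm from the head's underside, 38 mm from the nose tip: mid-clevis when the head is home. Lying on head rim and nose it slopes about 0.04 rad. Any pin fits any hanger
- pin2: brass clevis pin, 40 g, lying on the blue mat. Same as pin1
- pin3: brass clevis pin, 40 g, lying on the blue mat. Same as pin1
- pedal (a joint): brake pedal of hanger1, hinge angle in rad: 0 up at rest, 0.34 fully down at its stop (about 32 mm at the toe). Its return spring takes about 7 N at the toe to start and 15 N at the stop, and snaps it up if let go
- pedal_toe (a point): middle of the top of the pedal's toe piece, a red roller 16 mm across and 52 mm long along the hanger's x, 94 mm from the pedal's pivot on the +y side of hanger1; at rest its top is 86 mm above the bench. It is pressed down from above and moves with the pedal
- mat: blue magnetic parts mat, 110 x 170 x 4 mm, fixed; origin under its centre
- oil: yellow oil bottle, 76 mm across, 200 mm tall, a bystander; origin under its centre
- can: black spray can, 66 mm across, 170 mm tall, a bystander; origin under its centre
- driver: red-handled screwdriver, 200 mm long, lying, a bystander
- socket: steel wrench socket, 26 mm across, 38 mm tall, a bystander; origin under its centre

How it is judged:
On the way, in this order (a step that is already met when the one before it is completed fails the run):
1. every foot peg present is seated in a hanger's clevis and has a pin home through both (((distance between peg1 and hanger1 below 0.005 m and angle between the x axis of peg1 and the x axis of hanger1, either way round below 0.25 rad and ((distance between pin1 and hanger1 below 0.006 m and angle between the x axis of pin1 and the y axis of hanger1, either way round below 0.15 rad) or (distance between pin2 and hanger1 below 0.006 m and angle between the x axis of pin2 and the y axis of hanger1, either way round below 0.15 rad) or (distance between pin3 and hanger1 below 0.006 m and angle between the x axis of pin3 and the y axis of hanger1, either way round below 0.15 rad))) or (distance between peg1 and hanger2 below 0.005 m and angle between the x axis of peg1 and the x axis of hanger2, either way round below 0.25 rad and ((distance between pin1 and hanger2 below 0.006 m and angle between the x axis of pin1 and the y axis of hanger2, either way round below 0.15 rad) or (distance between pin2 and hanger2 below 0.006 m and angle between the x axis of pin2 and the y axis of hanger2, either way round below 0.15 rad) or (distance between pin3 and hanger2 below 0.006 m and angle between the x axis of pin3 and the y axis of hanger2, either way round below 0.15 rad))) or (distance between peg1 and hanger3 below 0.005 m and angle between the x axis of peg1 and the x axis of hanger3, either way round below 0.25 rad and ((distance between pin1 and hanger3 below 0.006 m and angle between the x axis of pin1 and the y axis of hanger3, either way round below 0.15 rad) or (distance between pin2 and hanger3 below 0.006 m and angle between the x axis of pin2 and the y axis of hanger3, either way round below 0.15 rad) or (distance between pin3 and hanger3 below 0.006 m and angle between the x axis of pin3 and the y axis of hanger3, either way round below 0.15 rad)))) and ((distance between peg2 and hanger1 below 0.005 m and angle between the x axis of peg2 and the x axis of hanger1, either way round below 0.25 rad and ((distance between pin1 and hanger1 below 0.006 m and angle between the x axis of pin1 and the y axis of hanger1, either way round below 0.15 rad) or (distance between pin2 and hanger1 below 0.006 m and angle between the x axis of pin2 and the y axis of hanger1, either way round below 0.15 rad) or (distance between pin3 and hanger1 below 0.006 m and angle between the x axis of pin3 and the y axis of hanger1, either way round below 0.15 rad))) or (distance between peg2 and hanger2 below 0.005 m and angle between the x axis of peg2 and the x axis of hanger2, either way round below 0.25 rad and ((distance between pin1 and hanger2 below 0.006 m and angle between the x axis of pin1 and the y axis of hanger2, either way round below 0.15 rad) or (distance between pin2 and hanger2 below 0.006 m and angle between the x axis of pin2 and the y axis of hanger2, either way round below 0.15 rad) or (distance between pin3 and hanger2 below 0.006 m and angle between the x axis of pin3 and the y axis of hanger2, either way round below 0.15 rad))) or (distance between peg2 and hanger3 below 0.005 m and angle between the x axis of peg2 and the x axis of hanger3, either way round below 0.25 rad and ((distance between pin1 and hanger3 below 0.006 m and angle between the x axis of pin1 and the y axis of hanger3, either way round below 0.15 rad) or (distance between pin2 and hanger3 below 0.006 m and angle between the x axis of pin2 and the y axis of hanger3, either way round below 0.15 rad) or (distance between pin3 and hanger3 below 0.006 m and angle between the x axis of pin3 and the y axis of hanger3, either way round below 0.15 rad)))) and ((distance between peg3 and hanger1 below 0.005 m and angle between the x axis of peg3 and the x axis of hanger1, either way round below 0.25 rad and ((distance between pin1 and hanger1 below 0.006 m and angle between the x axis of pin1 and the y axis of hanger1, either way round below 0.15 rad) or (distance between pin2 and hanger1 below 0.006 m and angle between the x axis of pin2 and the y axis of hanger1, either way round below 0.15 rad) or (distance between pin3 and hanger1 below 0.006 m and angle between the x axis of pin3 and the y axis of hanger1, either way round below 0.15 rad))) or (distance between peg3 and hanger2 below 0.005 m and angle between the x axis of peg3 and the x axis of hanger2, either way round below 0.25 rad and ((distance between pin1 and hanger2 below 0.006 m and angle between the x axis of pin1 and the y axis of hanger2, either way round below 0.15 rad) or (distance between pin2 and hanger2 below 0.006 m and angle between the x axis of pin2 and the y axis of hanger2, either way round below 0.15 rad) or (distance between pin3 and hanger2 below 0.006 m and angle between the x axis of pin3 and the y axis of hanger2, either way round below 0.15 rad))) or (distance between peg3 and hanger3 below 0.005 m and angle between the x axis of peg3 and the x axis of hanger3, either way round below 0.25 rad and ((distance between pin1 and hanger3 below 0.006 m and angle between the x axis of pin1 and the y axis of hanger3, either way round below 0.15 rad) or (distance between pin2 and hanger3 below 0.006 m and angle between the x axis of pin2 and the y axis of hanger3, either way round below 0.15 rad) or (distance between pin3 and hanger3 below 0.006 m and angle between the x axis of pin3 and the y axis of hanger3, either way round below 0.15 rad))))), for 0.3 s.
2. the brake pedal is pressed through its stroke (beyond 0.30 rad) (value of joint pedal above 0.3 rad), for 0.2 s.
3. the brake pedal is back up (below 0.03 rad) (value of joint pedal below 0.03 rad), for 0.2 s.
At the end, for the whole second after the job is handed in: Each peg's eye lies within 5 mm of a hanger's hole and the peg points straight out of it (within 0.25 rad); a pin lies through that hole, its origin within 6 mm of the hole's middle (head against the cheek) and in line with it within 0.15 rad; the pedal is up (below 0.03 rad); all at rest (all of step 1 and value of joint pedal below 0.03 rad and linear speed of each of peg1, peg2, peg3 below 0.02 m/s); the robot touches nothing.
It fails at once if the brake pedal snaps back (returns faster than 1 rad/s, about 0.1 m/s at the toe) (velocity of joint pedal below -1 rad/s).
It fails at once if the oil, can, screwdriver or socket is moved more than 30 mm (distance of any of oil, can, driver, socket from where it was at the start of the episode above 0.03 m).
It fails at once if the oil or the can is tipped (angle between any of oil, can's own z axis and vertical above 0.5 rad).
Of peg1, peg2, peg3 only 2 to 3 are there at a start; the rules pass over those that are not, and their reading is None.
At some moment in a run one of peg1, peg2, peg3, pin1, pin2, pin3 may be knocked a few centimetres aside while the robot is not near it.
It also fails if it takes over 210 s, if anything falls off the work surface, if the arm or the gripper's body presses on something with over 40 N, if the wrist force passes 120 N, or if a joint passes its speed limit or range.

## Working session

There is one attempt and no reset: what is moved stays moved. The work goes in short steps, Python scripts to look and compute and a shell command to move; the robot and the scene stay as the last step left them, time stands still between calls to the robot, and variables do not carry over. Pictures are saved under pics/ and viewed, at most 14 in all, crops included, and the job is handed in when it is done.

```bash
mkdir -p pics; ls
cat > h.py <<'E'
import numpy as np,cv2
from scipy.spatial.transform import Rotation as R
from bench import read_state,cams
def cam(n):
    s=read_state(); c=cams.camera(n); c['s']=s; return c
E
python3 - <<'E'
from h import *
s=read_state(); print(s)
for n in ["top","side","wrist"]:
    c=cam(n); cv2.imwrite(f"pics/{n}0.png",c['img']); print(n,{k:v for k,v in c.items() if k not in('img','s')})
    np.savez(f"{n}0.npz",**{k:v for k,v in c.items() if k!='s'})
E
```

```text
pics
{'time': 0.0, 'joint_positions': array([-1.35561166,  0.33287722, -0.06470958,  1.46096186,  0.02162749,
        1.3498721 , -0.08849738]), 'joint_vel': array([-0.0003424 ,  0.00093371, -0.00218374, -0.00078206,  0.00086704,
       -0.00069835,  0.00103367]), 'joint_torque': array([-6.28981684e-05, -6.23257041e+01,  2.44324270e-02, -3.89896631e+01,
       -6.13795244e-02,  3.97528277e-02,  1.41395749e-04]), 'ee_pos': array([0.14713673, 0.60703488, 0.22174082]), 'eef_rot': array([ 1.18592972e-01,  9.92942698e-01, -7.09888075e-04, -3.98543592e-05]), 'ft_force': array([-0.49262276, -0.3068656 , -0.53302754]), 'torque': array([ 0.03511196, -0.00181552, -0.02947645]), 'grip_force': 0.0, 'width': 0.0869593795410505}
top {'K': array([[392.20704758,   0.        , 280.80804113],
       [  0.        , 392.20704758, 211.63376167],
       [  0.        ,   0.        ,   1.        ]]), 'xyz': array([ 0.42880521, -0.01252317,  1.63446367]), 'attitude': array([-0.70284296,  0.71009693, -0.02895773,  0.03058707])}
side {'K': array([[482.37745696,   0.        , 277.75842362],
       [  0.        , 482.37745696, 207.08139964],
       [  0.        ,   0.        ,   1.        ]]), 'xyz': array([-0.04153426, -0.82013932,  1.09662892]), 'attitude': array([ 0.87547879, -0.29591853,  0.1257056 , -0.36078694])}
wrist {'K': array([[325.1922621 ,   0.        , 280.23715434],
       [  0.        , 325.1922621 , 208.98509026],
       [  0.        ,   0.        ,   1.        ]]), 'mount': array([[ 1.19550466e-04, -9.69043008e-01, -2.46891948e-01,
         6.70291843e-02],
       [ 9.99999922e-01,  2.09055395e-04, -3.36313970e-04,
        -1.19210453e-03],
       [ 3.77516795e-04, -2.46891889e-01,  9.69042957e-01,
        -1.61437559e-01],
       [ 0.00000000e+00,  0.00000000e+00,  0.00000000e+00,
         1.00000000e+00]])}
```

View pics/top0.png

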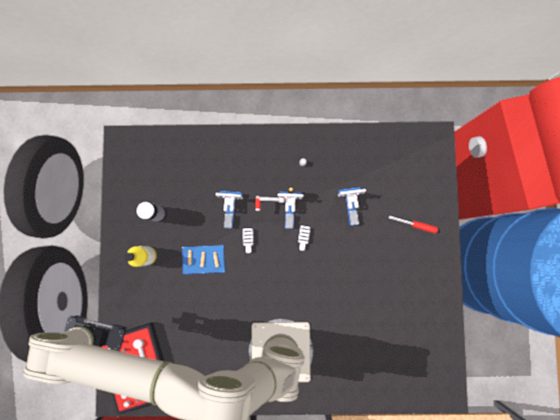

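View pics/side0.png

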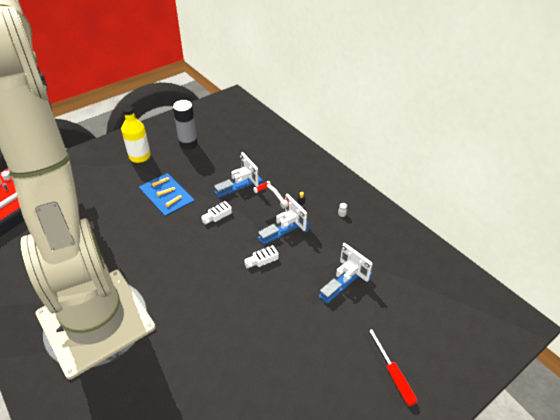

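The top view shows two pegs (248,239) and (303,236). The hangers are at (229,205), (290,205, with the pedal and red toe at 258,203) and (352,203), and three pins lie on the mat around (203,260). The can and oil are to the left. Next I'll turn these into coarse positions.

```bash
cat >> h.py <<'E'
def ray(c,px):
    "pixel -> (origin, dir) in world"
    px=np.atleast_2d(np.asarray(px,float)); K=c['K']
    m=(px-K[:2,2])/K[0,0]
    if 'mount' in c:
        r=np.linalg.norm(m,axis=1,keepdims=True)+1e-9
        d=np.hstack([m/r*np.sin(r),np.cos(r)])
        T=np.eye(4);T[:3,:3]=R.from_quat(c['s']['eef_rot']).as_matrix();T[:3,3]=c['s']['ee_pos']
        W=T@c['mount']; return W[:3,3],d@W[:3,:3].T
    d=np.hstack([m,np.ones((len(m),1))])
    return c['xyz'],d@R.from_quat(c['attitude']).as_matrix().T
def onz(c,px,z):
    o,d=ray(c,px); return o+d*((z-o[2])/d[:,2])[:,None]
def proj(c,P):
    P=np.atleast_2d(np.asarray(P,float)); K=c['K']
    if 'mount' in c:
        T=np.eye(4);T[:3,:3]=R.from_quat(c['s']['eef_rot']).as_matrix();T[:3,3]=c['s']['ee_pos']
        W=T@c['mount']; q=(P-W[:3,3])@W[:3,:3]
        n=np.linalg.norm(q[:,:2],axis=1,keepdims=True)+1e-9
        return q[:,:2]/n*np.arctan2(n,q[:,2:])*K[0,0]+K[:2,2]
    q=(P-c['xyz'])@R.from_quat(c['attitude']).as_matrix()
    return q[:,:2]/q[:,2:]*K[0,0]+K[:2,2]
def go(p=None,yaw=None,s=None):
    """print shift in tool axes (units of 200mm) and turn (units of 90deg) to reach p with tool-y heading yaw
    (turn first, shift given in the axes AFTER the turn and BEFORE)"""
    s=s or read_state(); M=R.from_quat(s['eef_rot']).as_matrix()
    y0=np.arctan2(M[1,1],M[0,1]); t=0
    if yaw is not None:
        t=-((yaw-y0+np.pi/2)%np.pi-np.pi/2)   # tool z down: + turn lowers world heading
    d=(np.array(p)-s['ee_pos']) if p is not None else np.zeros(3)
    M2=M@R.from_rotvec([0,0,t]).as_matrix()
    print('before',np.round(M.T@d/.2,4),'after',np.round(M2.T@d/.2,4),'turn',round(t/(np.pi/2),4),'(deg %.1f)'%np.degrees(t),'d',np.round(d,4))
def info():
    s=read_state();M=R.from_quat(s['eef_rot']).as_matrix()
    print('t%.2f'%s['time'],'pos',np.round(s['ee_pos'],4),'yhead %.4f'%np.arctan2(M[1,1],M[0,1]),'tilt',np.round(M[:2,2],4),'w %.4f g %.1f'%(s['width'],s['grip_force']),'F',np.round(s['ft_force'],1),'j',np.round(s['joint_positions'],2))
E
python3 - <<'E'
from h import *
c=dict(np.load('top0.npz')); 
for n,p,z in [('pegL',(248,239),.02),('pegR',(303,236),.02),('hL',(229,205),.06),('hM',(290,205),.06),('hR',(352,203),.06),('toe',(258,203),.08),('mat',(203,259),.004),('can',(148,211),.17),('oil',(135,257),.2),('socket',(303,162),.03)]:
    print(n,np.round(onz(c,p,z)[0],3))
info(); go([.5,.1,.3],0)
E
```

```text
pegL [0.454 0.126 0.02 ]
pegR [ 0.464 -0.1    0.02 ]
hL [0.591 0.199 0.06 ]
hM [ 0.588 -0.047  0.06 ]
hR [ 0.594 -0.297  0.06 ]
toe [0.596 0.081 0.08 ]
mat [0.373 0.314 0.004]
can [0.56  0.488 0.17 ]
oil [0.39  0.522 0.2  ]
socket [ 0.77  -0.104  0.03 ]
t0.15 pos [0.1472 0.6071 0.222 ] yhead 1.3330 tilt [-0.0002 -0.001 ] w 0.0871 g 0.0 F [-0.   0.1  0.2] j [-1.36  0.33 -0.06  1.46  0.02  1.35 -0.09]
before [-2.3118 -2.0491 -0.3879] after [-2.5361  1.764  -0.3879] turn 0.8486 (deg 76.4) d [ 0.3528 -0.5071  0.078 ]
```

```bash
python3 - <<'E'
from h import *
go([.147,.607,.33],np.pi/2)
E
python3 -m crank '0 0 -0.2 0 1;0 0 -0.2 0 1;0 0 -0.14 -0.0757 1;0 0 0 -0.0757 1;0 0 0 0 1'
python3 - <<'E'
from h import *
info(); go([.43,.22,.30],np.pi/2)
E
```

```text
before [ 0.0007 -0.0014 -0.5402] after [ 0.001  -0.0012 -0.5402] turn -0.1514 (deg -13.6) d [-2.00e-04 -1.00e-04  1.08e-01]
time: 0.65
ee_pos: [0.1472, 0.6076, 0.331]
eef_rot: [-0.001, 1.0, 0.0, 0.0]
ft_force: [0.9, -0.0, -0.3]
width: 0.0872
grip_force: 0.0
t0.65 pos [0.1472 0.6076 0.331 ] yhead 1.5728 tilt [0.0001 0.001 ] w 0.0872 g 0.0 F [ 0.9 -0.  -0.3] j [-1.34  0.3  -0.09  1.27  0.03  1.56  0.15]
before [-1.41   -1.9409  0.1534] after [-1.4138 -1.9382  0.1534] turn 0.0013 (deg 0.1) d [ 0.2828 -0.3876 -0.031 ]
```

```bash
python3 -m crank '-.141 -.194 .0153 0 1;-.141 -.194 .0153 0 1;-.141 -.194 .0153 0 1;-.141 -.194 .0153 0 1;-.141 -.194 .0153 0 1;-.141 -.194 .0153 0 1;-.141 -.194 .0153 0 1;-.141 -.194 .0153 0 1;-.141 -.194 .0153 0 1;-.141 -.194 .0153 0 1'; python3 -m crank '0 0 0 0 1;0 0 0 0 1;0 0 0 0 1'>/dev/null;python3 - <<'E'
from h import *
info(); go([.43,.22,.30],np.pi/2)
c=cam('wrist'); cv2.imwrite("pics/w1.png",c['img']); np.save('w1.npy',c,allow_pickle=True)
E
```

```text
time: 1.65
ee_pos: [0.4296, 0.2173, 0.2989]
eef_rot: [0.002, 1.0, -0.0, -0.001]
ft_force: [1.0, 0.6, 0.6]
width: 0.0871
grip_force: 0.0
t1.95 pos [0.4284 0.2203 0.2994] yhead 1.5706 tilt [-0.0011 -0.0002] w 0.0874 g 0.0 F [ 0.4  0.1 -0.1] j [-0.86 -0.03  0.28  1.71  0.01  1.46  0.99]
before [-0.008  -0.0017 -0.0033] after [-0.008  -0.0018 -0.0033] turn -0.0001 (deg -0.0) d [ 0.0016 -0.0003  0.0006]
```

View pics/w1.png

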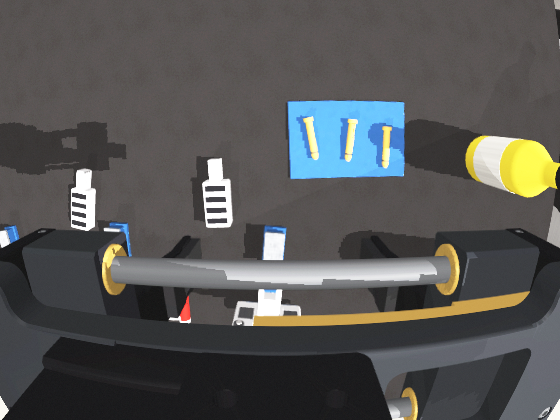

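The view looks toward +x, with image-up being -x and image-right +y. Both pegs' tongues point to -x, at (215,165) and (83,175), so they need a half turn. The pins are at (310,138), (350,140) and (386,147). I'll zoom in on that crop and move to see hanger A from above.

```bash
python3 - <<'E'
from h import *
c=np.load('w1.npy',allow_pickle=True).item()
cv2.imwrite('pics/w1c.png',cv2.resize(c['img'][90:245,60:420],None,fx=2.2,fy=2.2,interpolation=cv2.INTER_CUBIC))
go([.665,.2,.27],np.pi/2)
E
python3 -m crank '-.2 .01 .02 0 1;-.2 .01 .02 0 1;-.2 .01 .02 0 1;-.2 .01 .02 0 1;-.2 .01 .03 0 1;-.18 .05 .04 0 1;0 0 0 0 1;0 0 0 0 1;0 0 0 0 1'>/dev/null
python3 - <<'E'
from h import *
info()
c=cam('wrist'); cv2.imwrite("pics/w2.png",c['img'][:260]); np.save('w2.npy',c,allow_pickle=True)
E
```

```text
before [-1.1833 -0.104   0.1465] after [-1.1834 -0.103   0.1465] turn 0.0006 (deg 0.1) d [ 0.2367 -0.0206 -0.0295]
t2.90 pos [0.6645 0.2403 0.2708] yhead 1.5716 tilt [0.0005 0.001 ] w 0.0873 g 0.0 F [-0.9  0.1  0.8] j [-0.65  0.52  0.39  1.15 -0.19  1.51  1.27]
```

View pics/w1c.png

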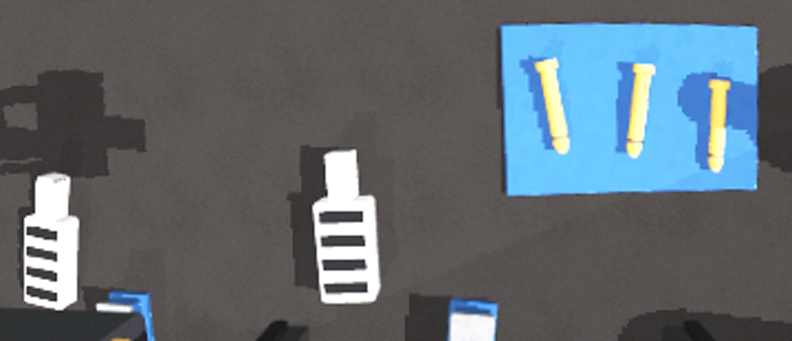

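View pics/w2.png

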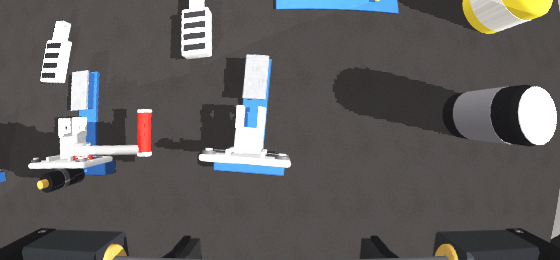

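The crop shows all pin heads at the -x end (top) and noses toward +x. The next view shows hanger A with its plate top at (203..290,155) and rest at (258,78), yawed slightly. I'll drop lower over A for a finer look.

```bash
python3 -m crank '0 -.1 .15 0 1;0 -.1 .15 0 1;0 0 .15 0 1;0 0 .15 0 1;0 0 0 0 1;0 0 0 0 1'>/dev/null
python3 - <<'E'
from h import *
info()
c=cam('wrist'); np.save('w3.npy',c,allow_pickle=True)
# predicted outline for crop
p=proj(c,[[.52,.2,.03],[.65,.15,.09],[.65,.25,.09]]); print(p)
cv2.imwrite("pics/w3.png",cv2.resize(c['img'][20:220,180:400],None,fx=3,fy=3,interpolation=cv2.INTER_CUBIC))
E
```

```text
t3.55 pos [0.665  0.2    0.1518] yhead 1.5715 tilt [0.001  0.0011] w 0.0868 g 0.0 F [-0.4  0.3  1.6] j [-0.62  0.54  0.38  1.36 -0.2   1.27  1.34]
[[281.65172546  40.65178532]
 [211.94908312 202.71634068]
 [351.62765854 202.81274098]]
```

View pics/w3.png

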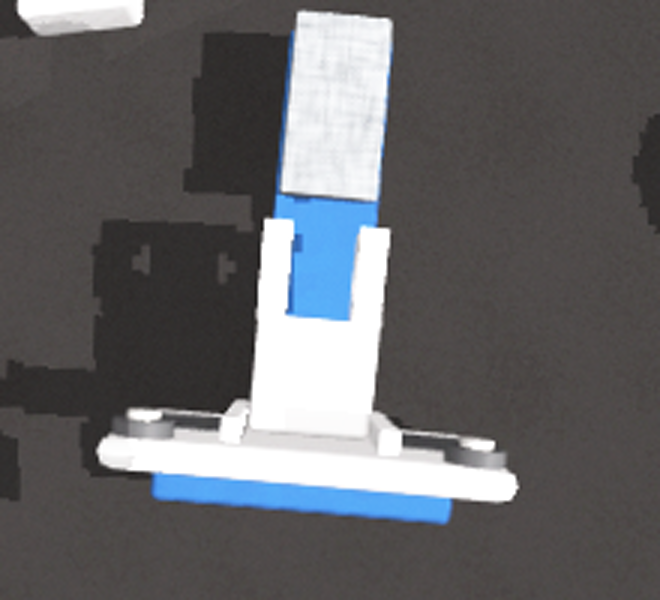

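```bash
cat >> h.py <<'E'
def crop(c,px,z,off,f): return onz(c,np.array(px,float)/f+np.array(off)-0.5+0.5/f,z)[:,:2]
E
python3 - <<'E'
from h import *
c=np.load('w3.npy',allow_pickle=True).item(); o=(180,20)
r=crop(c,[(297,11),(392,18),(378,201),(281,192)],.032,o,3)
k=crop(c,[(264,219),(294,221),(360,227),(390,230),(288,316),(350,320)],.058,o,3)
p=crop(c,[(98,455),(517,492)],.092,o,3)
print(np.round(r,4),np.round(k,4),np.round(p,4),sep='\n')
print('rest w',np.linalg.norm(r[0]-r[1]),np.linalg.norm(r[3]-r[2]),'len',np.linalg.norm(r[0]-r[3]),'cheek w',np.linalg.norm(k[0]-k[3]),'gap',np.linalg.norm(k[1]-k[2]),np.linalg.norm(k[4]-k[5]),'plate',np.linalg.norm(p[0]-p[1]))
a=lambda d:np.arctan2(d[1],d[0])
print('yaw', a((r[2]+r[3]-r[0]-r[1])), a(k[3]-k[0])-np.pi/2,a(p[1]-p[0])-np.pi/2)
f=(k[0]+k[3])/2;b=(k[4]+k[5])/2; u=(r[2]+r[3]-r[0]-r[1]);u/=np.linalg.norm(u)
print('hole est: from cheek front',f+.013*u,'boss',b-.012*u,'rest front',(r[0]+r[1])/2+.080*u,'rest back',(r[2]+r[3])/2+.024*u)
E
```

```text
[[0.5042 0.1974]
 [0.5059 0.2248]
 [0.5618 0.2205]
 [0.5593 0.1929]]
[[0.57   0.1891]
 [0.5706 0.1968]
 [0.572  0.2138]
 [0.5727 0.2216]
 [0.5955 0.1953]
 [0.5965 0.2113]]
[[0.6271 0.1517]
 [0.6357 0.2491]]
rest w 0.027412309808365527 0.02766900401785902 len 0.055316868055022485 cheek w 0.032624370659737646 gap 0.017077300532950687 0.016081321811657827 plate 0.0978468256605416
yaw -0.0787238173180406 -0.08242568432597719 -0.0881416931871788
hole est: from cheek front [0.58431016 0.20432277] boss [0.5840466  0.20424493] rest front [0.58482234 0.20479887] rest back [0.58447051 0.20482662]
```

Run:
```python
from h import *
c=np.load('w1.npy',allow_pickle=True).item(); o=(60,90)
for nm,t,b in [('pegA',[(326,153),(353,151)],[(320,302),(371,299)]),('pegB',[(38,176),(66,179)],[(24,301),(66,305)])]:
    T=crop(c,t,.024,o,2.2);B=crop(c,b,.026,o,2.2)
    print(nm,'w',np.linalg.norm(T[0]-T[1]),np.linalg.norm(B[0]-B[1]))
    t=T.mean(0);b=B.mean(0);d=t-b;L=np.linalg.norm(d);u=d/L
    print(T,B,'L',L,'heading',np.arctan2(u[1],u[0]),'eye',t-.0115*u,'grip',b+.033*u)
for nm,h,n in [('pin1',(544,63),(563,152)),('pin2',(645,70),(635,156)),('pin3',(720,84),(716,170))]:
    P=crop(c,[h,n],.012,o,2.2);d=P[1]-P[0];print(nm,P.round(4).tolist(),np.linalg.norm(d),np.arctan2(d[1],d[0]))
info()
```

```text
pegA w 0.017245678968183194 0.03395310546554938
[[0.40194132 0.12009227]
 [0.40105097 0.13731495]] [[0.49803221 0.11183758]
 [0.49575627 0.14571432]] L 0.09539812124417338 heading -3.1408343043215305 eye [0.41299614 0.12871233] grip [0.46389425 0.12875093]
pegB w 0.0252127225403352 0.039893448203548565
[[ 0.40906792 -0.09709713]
 [ 0.41232248 -0.07209535]] [[ 0.50120941 -0.1243656 ]
 [ 0.50337866 -0.08453117]] L 0.0937254165645745 heading 2.92816425704258 eye [ 0.42193427 -0.08703208] grip [ 0.47004279 -0.0974586 ]
pin1 [[0.3473, 0.2555], [0.4033, 0.268]] 0.057348216899468216 0.21980756792932135
pin2 [[0.35, 0.3197], [0.4051, 0.3144]] 0.055367428958174925 -0.09472821021630631
pin3 [[0.3567, 0.37], [0.4129, 0.3695]] 0.05622489757965359 -0.009183825696229244
t3.60 pos [0.6658 0.2001 0.1527] yhead 1.5713 tilt [0.0028 0.0015] w 0.0870 g 0.0 F [-0.2  0.4  0.7] j [-0.62  0.54  0.38  1.36 -0.2   1.27  1.34]
```

```bash
python3 - <<'E'
from h import *
go([.464,.129,.10],np.pi/2)
E
python3 -m crank '.2 -.08 0 0 1;.2 -.08 0 0 1;.2 -.08 0 0 1;.2 -.08 .06 0 1;.2 -.04 .1 0 1;0 0 .1 0 1;0 0 0 0 1;0 0 0 0 1'>/dev/null
python3 - <<'E'
from h import *
info(); go([.464,.129,.004],np.pi/2)
c=cam('wrist'); np.save('w4.npy',c,allow_pickle=True); cv2.imwrite("pics/w4.png",c['img'])
E
```

```text
before [ 1.0098 -0.3552  0.26  ] after [ 1.0096 -0.3558  0.26  ] turn 0.0003 (deg 0.0) d [-0.2018 -0.0711 -0.0527]
t4.40 pos [0.4669 0.128  0.1001] yhead 1.5707 tilt [0.0029 0.0014] w 0.0873 g 0.0 F [0.5 0.2 0.2] j [-0.72  0.13  0.39  1.99 -0.06  1.03  1.26]
before [0.0158 0.0042 0.4802] after [0.0158 0.0042 0.4802] turn -0.0 (deg -0.0) d [-0.0029  0.001  -0.0961]
```

```bash
python3 -m crank '.016 .004 .16 0 1;0 0 .16 0 1;0 0 .12 0 1;0 0 .04 0 1;0 0 0 0 1;0 0 0 0 -1;0 0 0 0 -1;0 0 0 0 -1;0 0 0 0 -1;0 0 0 0 -1' 45; python3 -m crank '0 0 0 0 -1;0 0 0 0 -1;0 0 0 0 -1;0 0 -.1 0 -1;0 0 -.15 0 -1;0 0 -.15 0 -1;0 0 -.1 0 -1;0 0 0 0 -1'
python3 - <<'E'
from h import *
info()
c=cam('wrist'); np.save('w4.npy',c,allow_pickle=True); cv2.imwrite("pics/w4.png",c['img'][:300])
E
```

```text
time: 5.45
ee_pos: [0.4622, 0.1284, 0.0023]
eef_rot: [-0.0, 1.0, 0.0, 0.0]
ft_force: [-0.4, 0.3, -0.1]
width: 0.0547
grip_force: 0.0
time: 6.25
ee_pos: [0.4634, 0.1288, 0.1042]
eef_rot: [0.0, 1.0, 0.001, 0.002]
ft_force: [0.2, -0.3, -2.1]
width: 0.0356
grip_force: 44.9
t6.25 pos [0.4634 0.1288 0.1042] yhead 1.5707 tilt [0.0037 0.0023] w 0.0356 g 44.9 F [ 0.2 -0.3 -2.1] j [-0.73  0.12  0.39  2.   -0.05  1.03  1.25]
```

View pics/w4.png

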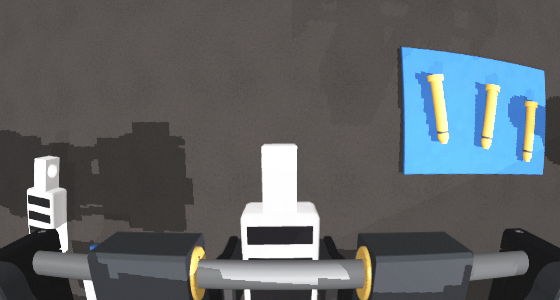

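Peg A is gripped (35.6 mm wide), with the tongue tip at (262..296,145), straight in the jaws. I'll measure where the tip sits relative to the tool.

Run:
```python
from h import *
c=np.load('w4.npy',allow_pickle=True).item(); s=c['s']
z=s['ee_pos'][2]+.0107
P=onz(c,[(262,145),(297,145)],z+.011);print(P, 'rel',P-s['ee_pos'],'w',P[1,1]-P[0,1])
B=onz(c,[(242,211),(318,211)],z+.013);print('body',B-s['ee_pos'],B[1,1]-B[0,1])
tip=-(P[:,0].mean()-s['ee_pos'][0]); print('tip ahead',tip,'eye ahead',tip-.0115)
# target: eye 25 mm above hole first
h=np.array([.5844,.2046]);yaw=-.083;u=np.array([np.cos(yaw),np.sin(yaw)])
e=tip-.0115
t=h-u*(e+.0) ; print('TCP xy seated',t)
go([*(t-.004*u),.12],np.pi/2+yaw)
```

```text
[[0.40337096 0.11974727 0.12589163]
 [0.40337592 0.13470131 0.12589163]] rel [[-0.06007398 -0.00905354  0.0217    ]
 [-0.06006902  0.0059005   0.0217    ]] w 0.014954045784239603
body [[-0.03144324 -0.01806274  0.0237    ]
 [-0.03142995  0.01533288  0.0237    ]] 0.03339562234766422
tip ahead 0.06007150103211739 eye ahead 0.048571501032117395
TCP xy seated [0.53599571 0.20862681]
before [-0.3479  0.4022 -0.087 ] after [-0.3133  0.4297 -0.087 ] turn 0.0529 (deg 4.8) d [0.0695 0.0804 0.0176]
```

```bash
python3 -m crank '0 0 -.1 .095 -1;0 0 -.05 .095 -1;0 0 0 .095 -1;0 0 0 .095 -1;0 0 0 .095 -1;0 0 0 .095 -1;0 0 0 .095 -1;0 0 0 .095 -1;0 0 0 .095 -1;0 0 0 .095 -1'>/dev/null;python3 -m crank '0 0 0 .095 -1;0 0 0 .095 -1;0 0 0 .095 -1;0 0 0 .095 -1;0 0 0 .095 -1;0 0 0 .095 -1;0 0 0 .095 -1;0 0 0 .095 -1;0 0 0 .095 -1;0 0 0 .095 -1'>/dev/null;python3 -m crank '0 0 0 .095 -1;0 0 0 .058 -1;0 0 0 0 -1;0 0 0 0 -1'>/dev/null;python3 - <<'E'
from h import *
info(); go([.505,.2107,.14],np.pi/2-.083)
E
```

```text
t8.70 pos [0.4614 0.128  0.1308] yhead -1.6510 tilt [-0.0015 -0.001 ] w 0.0360 g 44.9 F [-0.   0.3 -1.6] j [-0.89  0.08  0.55  1.98 -0.05  1.1  -1.97]
before [ 0.184  -0.4295 -0.0466] after [ 0.1828 -0.43   -0.0466] turn 0.0018 (deg 0.2) d [0.0436 0.0827 0.0092]
```

```bash
python3 -m crank '.061 -.143 -.015 0 -1;.061 -.143 -.015 0 -1;.061 -.143 -.015 0 -1;0 0 0 .002 -1;0 0 0 0 -1;0 0 0 0 -1'>/dev/null;python3 - <<'E'
from h import *
info()
c=cam('wrist'); np.save('w5.npy',c,allow_pickle=True); print(proj(c,[[.584,.2046,.058]]))
cv2.imwrite("pics/w5.png",cv2.resize(c['img'][20:220,180:400],None,fx=3,fy=3,interpolation=cv2.INTER_CUBIC))
E
```

```text
t9.30 pos [0.5053 0.2096 0.1404] yhead -1.6569 tilt [-0.0009 -0.0008] w 0.0359 g 44.9 F [-0.  -0.8 -2.4] j [-0.93  0.24  0.51  1.8  -0.13  1.14 -2.03]
[[275.97493591 111.9144975 ]]
```

View pics/w5.png

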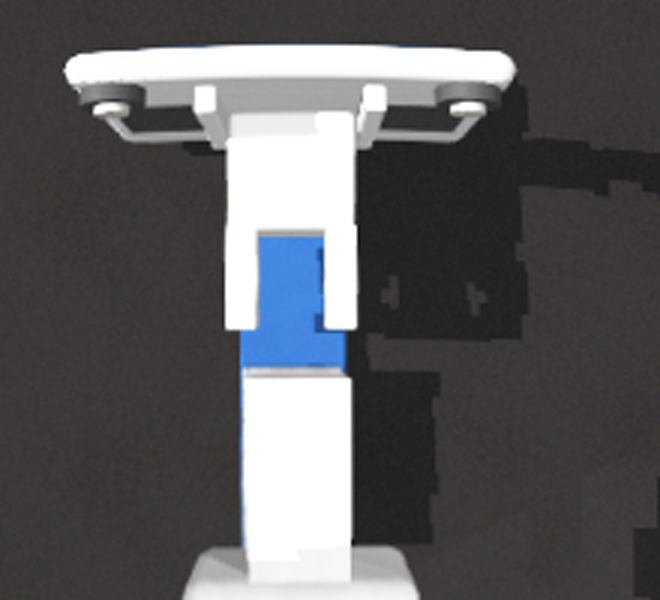

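The flipped view shows the clevis cheeks at x 225 to 357 (front row 329), the boss face at row 230 and the tongue tip at x 245 to 351, row 377.

Run:
```python
from h import *
c=np.load('w5.npy',allow_pickle=True).item(); o=(180,20); s=c['s']
k=crop(c,[(225,329),(357,329),(258,231),(325,231),(257,329),(326,329)],.058,o,3)
z=s['ee_pos'][2]+.0107+.011
t=crop(c,[(245,377),(351,377)],z,o,3)
print(k.round(4),t.round(4)); f=k[:2].mean(0);b=k[2:4].mean(0);yaw=-.083
u=np.array([np.cos(yaw),np.sin(yaw)]);v=np.array([-u[1],u[0]])
print('hole',f+.013*u,b-.012*u,'cheek heading',np.arctan2(*(k[0]-k[1])[::-1])-np.pi/2,'widths',np.linalg.norm(k[0]-k[1]),np.linalg.norm(t[0]-t[1]))
d=t.mean(0)-s['ee_pos'][:2];print('tip rel tool along,lat',d@u,d@v)
p=crop(c,[(65,70),(517,70)],.092,o,3);print('plate',p,np.arctan2(*(p[0]-p[1])[::-1])-np.pi/2)
```

```text
[[0.5725 0.2215]
 [0.5696 0.1889]
 [0.5962 0.2112]
 [0.5947 0.1948]
 [0.5717 0.2136]
 [0.5702 0.1966]] [[0.565  0.2113]
 [0.5637 0.1963]]
hole [0.58398332 0.20414702] [0.58346757 0.20397119] cheek heading -0.08778204733889994 widths 0.03270375311013516 0.015116523576617023
tip rel tool along,lat 0.05940620989017544 -0.0008699777434044533
plate [[0.63419019 0.24876136]
 [0.62542295 0.15111096]] -0.0895418244240953
```

```bash
for i in 1 2 3 4 5; do python3 -m crank '0 0 0 0 -1' | sed -n 2p; done
python3 - <<'E'
from h import *
c=cam('wrist'); g=cv2.cvtColor(c['img'],cv2.COLOR_BGR2GRAY)
print(np.round(c['s']['ee_pos'],4)); info()
E
```

```text
ee_pos: [0.5054, 0.2099, 0.1409]
ee_pos: [0.5055, 0.2102, 0.141]
ee_pos: [0.5056, 0.2105, 0.141]
ee_pos: [0.5056, 0.2107, 0.141]
ee_pos: [0.5056, 0.2107, 0.141]
[0.5056 0.2107 0.141 ]
t9.90 pos [0.5056 0.2107 0.141 ] yhead -1.6571 tilt [0.     0.0001] w 0.0357 g 44.9 F [ 0.1 -0.  -1.9] j [-0.93  0.24  0.51  1.8  -0.13  1.14 -2.03]
```

```bash
python3 - <<'E'
from h import *
go([.533,.2093,.080],np.pi/2-.0865)
E
python3 -m crank '.07 0 .1 0 -1;.069 .018 .11 0 -1;0 0 .095 0 -1;0 0 0 0 -1;0 0 0 0 -1;0 0 0 0 -1;0 0 0 0 -1;0 0 0 0 -1;0 0 0 0 -1'>/dev/null
python3 - <<'E'
from h import *
info(); go([.533,.2093,.080],np.pi/2-.0865)
c=cam('wrist'); np.save('w6.npy',c,allow_pickle=True)
cv2.imwrite("pics/w6.png",cv2.resize(c['img'][20:220,180:400],None,fx=3,fy=3,interpolation=cv2.INTER_CUBIC))
E
```

```text
before [ 0.137  -0.0047  0.3048] after [ 0.137  -0.0048  0.3048] turn 0.0001 (deg 0.0) d [ 0.0274 -0.0014 -0.061 ]
t10.80 pos [0.5331 0.2049 0.0804] yhead -1.6570 tilt [0.0006 0.0006] w 0.0354 g 44.9 F [-0.4  0.1 -0.9] j [-0.87  0.36  0.5   1.79 -0.2   1.04 -1.94]
before [-0.0026 -0.0217  0.0022] after [-0.0026 -0.0217  0.0022] turn 0.0002 (deg 0.0) d [-0.0001  0.0044 -0.0004]
```

View pics/w6.png

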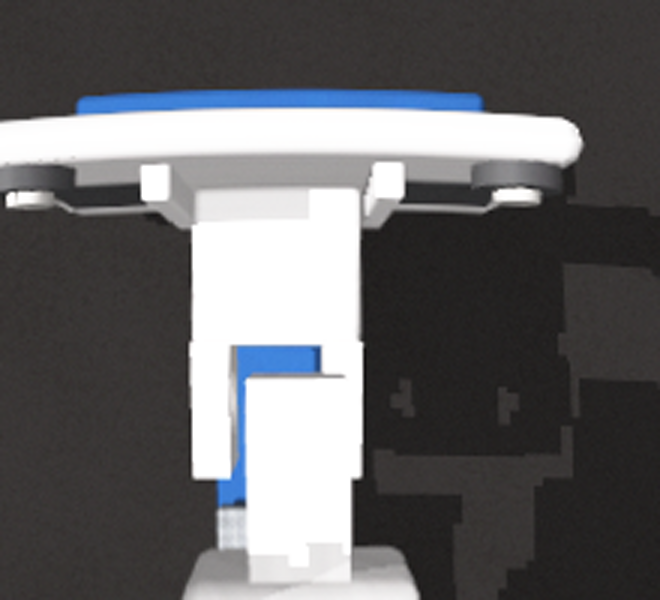

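The image shows the tongue (247..351) sitting to the -y side of the clevis (190..362), which matches the 4.4 mm slip in my typed y. I'll correct it.

```bash
python3 - <<'E'
from h import *
c=np.load('w6.npy',allow_pickle=True).item(); o=(180,20); s=c['s']
k=crop(c,[(192,478),(362,478),(232,346),(322,346)],.058,o,3)
t=crop(c,[(247,377),(346,377)],s['ee_pos'][2]+.0217,o,3)
yaw=-.0865;u=np.array([np.cos(yaw),np.sin(yaw)]);v=np.array([-u[1],u[0]])
f=k[:2].mean(0);b=k[2:].mean(0);print('hole',f+.013*u,b-.012*u,'lat tongue-clevis',(t.mean(0)-f)@v,'tip to boss',(b-t.mean(0))@u,'w',np.linalg.norm(k[0]-k[1]),np.linalg.norm(t[0]-t[1]))
E
python3 -m crank '0 -.0217 0 0 -1;0 0 0 0 -1;0 0 0 0 -1;0 0 0 0 -1;0 0 0 0 -1;0 0 0 0 -1'>/dev/null
python3 - <<'E'
from h import *
info(); go([.533,.2093,.080],np.pi/2-.0865)
c=cam('wrist'); np.save('w7.npy',c,allow_pickle=True)
E
```

```text
hole [0.58408319 0.20404193] [0.5841803  0.20392715] lat tongue-clevis -0.0040012786833276675 tip to boss 0.0035599721183429663 w 0.032494173939176176 0.01412489473228675
t11.45 pos [0.5334 0.209  0.08  ] yhead -1.6573 tilt [0.     0.0001] w 0.0358 g 44.9 F [-0.2 -0.1 -2.7] j [-0.87  0.37  0.5   1.79 -0.2   1.04 -1.95]
before [-0.0022 -0.0015 -0.0002] after [-0.0022 -0.0015 -0.0002] turn -0.0 (deg -0.0) d [-0.0004  0.0003  0.    ]
```

```bash
python3 -m crank '0 0 .05 0 -1;0 0 .05 0 -1;0 0 .04 0 -1;0 0 0 0 -1;0 0 0 0 -1'; python3 -m crank '0 0 .04 0 -1;0 0 .03 0 -1;0 0 .015 0 -1;0 0 0 0 -1;0 0 0 0 -1;0 0 0 0 -1'
```

```text
time: 12.0
ee_pos: [0.5333, 0.2089, 0.0516]
eef_rot: [0.999, -0.043, -0.0, 0.0]
ft_force: [-0.0, -0.6, -1.7]
width: 0.0359
grip_force: 44.9
time: 12.6
ee_pos: [0.5335, 0.2091, 0.035]
eef_rot: [0.999, -0.043, 0.0, -0.0]
ft_force: [1.1, -0.1, -1.2]
width: 0.0353
grip_force: 44.9
```

Down without contact. Now push forward to the stop.

```bash
python3 -m crank '.010 0 0 0 -1;0 0 0 0 -1;0 0 0 0 -1;0 0 0 0 -1' | sed -n 2,4p; python3 -m crank '.006 0 .002 0 -1;0 0 0 0 -1;0 0 0 0 -1;0 0 0 0 -1;0 0 0 0 -1'| sed -n 2,4p
```

```text
ee_pos: [0.5354, 0.2089, 0.0349]
eef_rot: [0.999, -0.043, -0.0, -0.0]
ft_force: [0.5, -0.6, -2.9]
ee_pos: [0.5366, 0.2088, 0.0345]
eef_rot: [0.999, -0.043, -0.0, -0.0]
ft_force: [-0.1, 0.3, -1.8]
```

```bash
for i in 1; do python3 -m crank '.006 0 0 0 -1;0 0 0 0 -1;0 0 0 0 -1;0 0 0 0 -1;0 0 0 0 -1'| sed -n 2,4p; python3 -m crank '.006 0 0 0 -1;0 0 0 0 -1;0 0 0 0 -1;0 0 0 0 -1;0 0 0 0 -1'| sed -n 2,4p; done
```

```text
ee_pos: [0.5375, 0.2087, 0.0344]
eef_rot: [0.999, -0.043, -0.0, -0.0]
ft_force: [-3.6, 0.4, -2.4]
ee_pos: [0.5375, 0.2088, 0.0342]
eef_rot: [0.999, -0.043, -0.001, 0.0]
ft_force: [-8.4, 0.1, 2.1]
```

```bash
python3 -m crank '-.008 0 0 0 -1;0 0 0 0 -1;0 0 0 0 0.4;0 0 0 0 0.4;0 0 0 0 0.4;0 0 0 0 0.4;0 0 0 0 0.4'; python3 -m crank '0 0 -.1 0 .4;0 0 -.2 0 .4;0 0 -.2 0 .4;-.05 0 -.05 0 .4;0 0 0 0 .4;0 0 0 0 .4;0 0 0 0 .4;0 0 0 0 .4;0 0 0 0 .4' >/dev/null
python3 - <<'E'
from h import *
info()
c=cam('wrist'); np.save('w8.npy',c,allow_pickle=True)
cv2.imwrite("pics/w8.png",cv2.resize(c['img'][60:280,150:430],None,fx=2.5,fy=2.5,interpolation=cv2.INTER_CUBIC))
E
```

```text
time: 15.2
ee_pos: [0.5375, 0.2087, 0.0346]
eef_rot: [0.999, -0.043, 0.0, -0.0]
ft_force: [0.3, 0.4, 0.0]
width: 0.0598
grip_force: 0.0
t16.10 pos [0.5273 0.2093 0.1437] yhead -1.6574 tilt [-0.001  -0.0008] w 0.0611 g 0.0 F [-0.   0.5  0.4] j [-0.9   0.28  0.52  1.74 -0.15  1.16 -1.99]
```

View pics/w8.png

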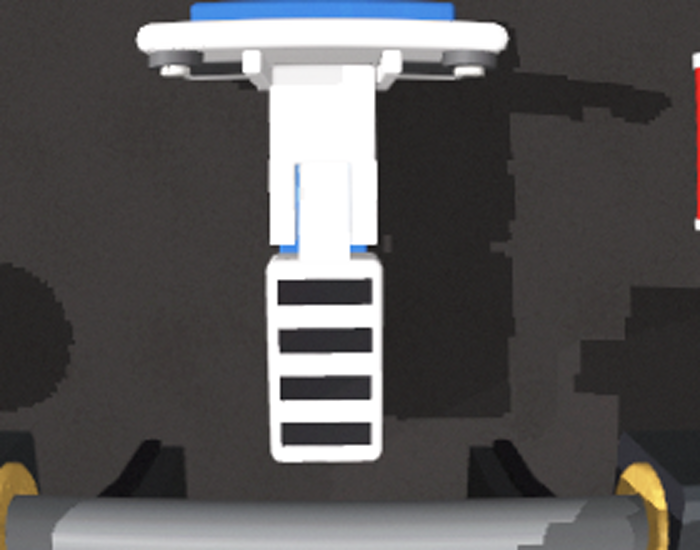

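The peg is seated in hanger A, with its tongue in the gap and its tip at the boss (row 165). Staying in this flipped orientation, I'll look at the mat for the pins.

```bash
python3 - <<'E'
from h import *
c=np.load('w8.npy',allow_pickle=True).item(); o=(150,60)
k=crop(c,[(269,245),(377,245)],.058,o,2.5); yaw=-.0865;u=np.array([np.cos(yaw),np.sin(yaw)]);print('hole',k.mean(0)+.013*u)
t=crop(c,[(299,165),(352,165)],.056,o,2.5);print('eye',t.mean(0)-.0115*u)
go([.325,.315,.13],1.476)
E
python3 -m crank '-.2 -.12 0 0 .4;-.2 -.12 0 0 .4;-.2 -.12 0 0 .4;-.2 -.12 .03 0 .4;-.19 -.12 .03 0 .4;0 0 0 0 0;0 0 0 0 0;0 0 0 0 0;0 0 0 0 0;0 0 0 0 0' >/dev/null;  python3 - <<'E'
from h import *
info()
c=cam('wrist'); np.save('w9.npy',c,allow_pickle=True)
print(proj(c,[[.37,.26,.01],[.37,.37,.01]]))
cv2.imwrite("pics/w9.png",cv2.resize(c['img'][0:220,100:500],None,fx=2,fy=2,interpolation=cv2.INTER_CUBIC))
h=cv2.cvtColor(c['img'],cv2.COLOR_BGR2HSV); m=cv2.inRange(h,(15,90,90),(35,255,255))
cn,_=cv2.findContours(m,cv2.RETR_EXTERNAL,cv2.CHAIN_APPROX_NONE)
for k in cn:
    if cv2.contourArea(k)<150: continue
    print(cv2.contourArea(k),cv2.minAreaRect(k))
E
```

```text
hole [0.58424829 0.2039845 ]
eye [0.58404088 0.20323254]
before [-1.0534 -0.439   0.0699] after [-1.057  -0.4303  0.0699] turn 0.0053 (deg 0.5) d [-0.2023  0.1057 -0.0139]
t17.15 pos [0.3414 0.3455 0.1326] yhead -1.6591 tilt [0.0002 0.    ] w 0.0443 g 0.0 F [-0.1 -0.8 -0.6] j [-1.23  0.09  0.36  1.95 -0.04  1.1  -2.51]
[[370.77408546 164.44455496]
 [248.33726734 174.3035787 ]]
3465.5 ((325.020263671875, 315.0091552734375), (20.36256217956543, 324.1810302734375), 87.71698760986328)
488.5 ((378.2550354003906, 272.9165344238281), (54.06608963012695, 17.537405014038086), 88.26429748535156)
489.0 ((182.5, 273.0), (54.0, 17.0), 90.0)
4370.0 ((26.0, 192.5), (103.0, 52.0), 90.0)
419.5 ((249.18765258789062, 165.44178771972656), (55.00179672241211, 14.19845962524414), 88.02507019042969)
743.0 ((93.66997528076172, 168.29385375976562), (74.69959259033203, 31.00965690612793), 78.38851165771484)
```

View pics/w9.png

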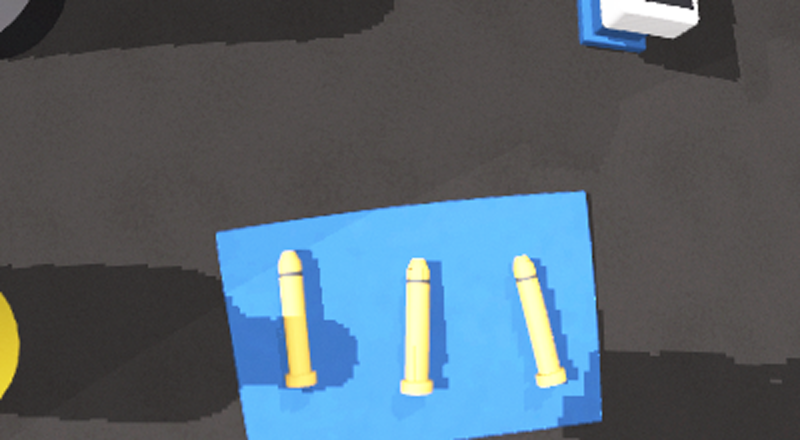

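All three pins show clearly: the middle one runs from its nose at (418,258) to its head at (417,394), and the right one from (521,256) to (551,386).

Run:
```python
from h import *
c=np.load('w9.npy',allow_pickle=True).item(); o=(100,0)
for nm,n,hd in [('pin2',(418,258),(417,392)),('pin1',(521,256),(551,384))]:
    a=crop(c,[n],.009,o,2)[0];b=crop(c,[hd],.011,o,2)[0]
    d=a-b;L=np.linalg.norm(d);u=d/L;hh=np.arctan2(u[1],u[0])
    g=a-u*(.054-.0115); print(nm,a,b,'L',L,'head',hh,'grip',g)
    go([*g,.06],hh+np.pi/2)
```

```text
pin2 [0.40531158 0.31368847] [0.34620604 0.31874717] L 0.059321625710024216 head -0.08537956896021777 grip [0.36296639 0.31731269]
before [0.1207 0.1316 0.3629] after [0.1204 0.1319 0.3629] turn -0.0016 (deg -0.1) d [ 0.0217 -0.0283 -0.0726]
pin1 [0.40340166 0.2676783 ] [0.34480012 0.25688008] L 0.05958809781911587 head 0.18222110600343525 grip [0.3616053  0.25997669]
before [0.1391 0.4178 0.3629] after [0.0226 0.4398 0.3629] turn -0.172 (deg -15.5) d [ 0.0204 -0.0857 -0.0726]
```

```bash
python3 -m crank '.0605 .066 .12 -.0016 0;.06 .066 .12 0 0;0 0 .12 0 0;0 0 0 0 -.4;0 0 0 0 -.4;0 0 0 0 -.4;0 0 0 0 -.4;0 0 0 0 -.4' >/dev/null
python3 - <<'E'
from h import *
info(); go([.36297,.3173,.006],np.pi/2-.0854)
E
```

```text
t18.00 pos [0.3625 0.3185 0.0614] yhead -1.6543 tilt [0.0008 0.0014] w 0.0264 g 0.0 F [0.9 0.6 0.3] j [-1.17  0.18  0.39  2.03 -0.09  0.94 -2.39]
before [0.0026 0.0059 0.2769] after [0.0026 0.0059 0.2769] turn 0.0012 (deg 0.1) d [ 0.0005 -0.0012 -0.0554]
```

```bash
python3 -m crank '.0026 .005 .1 0 -.4;0 0 .1 0 -.4;0 0 .06 0 -.4;0 0 .017 0 -.4;0 0 0 0 -.4;0 0 0 0 -.4;0 0 0 0 -.4' |sed -n 2,4p;  python3 -m crank '0 0 0 0 -1;0 0 0 0 -1;0 0 0 0 -1;0 0 0 0 -1;0 0 0 0 -1;0 0 0 0 -1' 40; python3 -m crank '0 0 -.05 0 -1;0 0 -.1 0 -1;0 0 -.15 0 -1;0 0 -.15 0 -1;0 0 0 0 -1;0 0 0 0 -1;0 0 0 0 -1;0 0 0 0 -1'
python3 - <<'E'
from h import *
info()
c=cam('wrist'); np.save('w10.npy',c,allow_pickle=True)
h=cv2.cvtColor(c['img'],cv2.COLOR_BGR2HSV); m=cv2.inRange(h,(15,90,90),(35,255,255)); m[260:]=0
cn,_=cv2.findContours(m,cv2.RETR_EXTERNAL,cv2.CHAIN_APPROX_NONE)
for k in cn:
    if cv2.contourArea(k)>60: k=k[:,0]; print(len(k),'top',k[k[:,1].argmin()],'bbox',k.min(0),k.max(0))
E
```

```text
ee_pos: [0.3631, 0.3172, 0.0057]
eef_rot: [0.999, -0.042, 0.0, -0.001]
ft_force: [-0.3, -0.4, 0.4]
time: 19.3
ee_pos: [0.3627, 0.3169, 0.0052]
eef_rot: [0.999, -0.042, 0.0, -0.0]
ft_force: [-0.7, 0.9, 0.9]
width: 0.0086
grip_force: 40.0
time: 20.1
ee_pos: [0.3622, 0.3162, 0.0942]
eef_rot: [0.999, -0.042, -0.001, 0.001]
ft_force: [0.1, -0.4, -0.1]
width: 0.0089
grip_force: 40.0
t20.10 pos [0.3622 0.3162 0.0942] yhead -1.6547 tilt [-0.0011 -0.0015] w 0.0089 g 40.0 F [ 0.1 -0.4 -0.1] j [-1.19  0.13  0.4   2.   -0.06  1.02 -2.41]
35 top [312 247] bbox [309 247] [317 259]
33 top [246 247] bbox [244 247] [251 259]
151 top [272 200] bbox [271 200] [290 259]
56 top [276 178] bbox [276 178] [289 197]
150 top [344 170] bbox [343 170] [362 230]
146 top [210 169] bbox [203 169] [220 231]
173 top [ 34 162] bbox [ 23 162] [ 69 233]
```

```bash
python3 -m crank '0 0 -.15 -.095 -1;0 0 -.15 -.095 -1;0 0 0 -.095 -1;0 0 0 -.095 -1;0 0 0 -.095 -1;0 0 0 -.095 -1;0 0 0 -.095 -1;0 0 0 -.095 -1;0 0 0 -.095 -1;0 0 0 -.095 -1' >/dev/null;python3 -m crank '0 0 0 -.05 -1;0 0 0 0 -1;0 0 0 0 -1;0 0 0 0 -1' >/dev/null
python3 - <<'E'
from h import *
info(); go([.5782,.1338,.11],-.0865)
c=np.load('w10.npy',allow_pickle=True).item();s=c['s'];P=onz(c,[(282.5,177.5)],s['ee_pos'][2]+.0035)[0]-s['ee_pos']
M=R.from_quat(s['eef_rot']).as_matrix();print('nose in tool',M.T@P)
E
```

```text
t21.55 pos [0.3626 0.3167 0.1549] yhead -0.0859 tilt [-0.0003 -0.0003] w 0.0086 g 40.0 F [-0.3 -0.2  0.6] j [-1.14  0.06  0.34  1.93 -0.02  1.15 -0.88]
before [-0.8186  1.1523  0.2246] after [-0.8179  1.1529  0.2246] turn 0.0004 (deg 0.0) d [ 0.2156 -0.1829 -0.0449]
nose in tool [ 0.04260447  0.00235398 -0.00353672]
```

```bash
python3 -m crank '-.1364 .192 0 0 -1;-.1364 .192 0 0 -1;-.1364 .192 0 0 -1;-.1364 .192 0 0 -1;-.1364 .192 0 0 -1;-.1364 .192 0 0 -1;0 0 .1 0 -1;0 0 .1 0 -1;0 0 0 0 -1;0 0 0 0 -1' >/dev/null;python3 -m crank '0 0 0 0 -1;0 0 0 0 -1;0 0 0 0 -1;0 0 0 0 -1;0 0 0 0 -1' >/dev/null
python3 - <<'E'
from h import *
info(); go([.5782,.1338,.11],-.0865)
c=cam('wrist'); np.save('w11.npy',c,allow_pickle=True)
cv2.imwrite("pics/w11.png",cv2.resize(c['img'][40:240,170:390],None,fx=3,fy=3,interpolation=cv2.INTER_CUBIC))
E
```

```text
t23.05 pos [0.5786 0.1345 0.1154] yhead -0.0838 tilt [0.0003 0.0003] w 0.0086 g 40.0 F [0.  0.3 0.1] j [-0.74  0.38  0.54  1.7  -0.21  1.12 -0.22]
before [-0.0038 -0.0019  0.0268] after [-0.0038 -0.0018  0.0268] turn 0.0017 (deg 0.2) d [-0.0004 -0.0007 -0.0054]
```

View pics/w11.png

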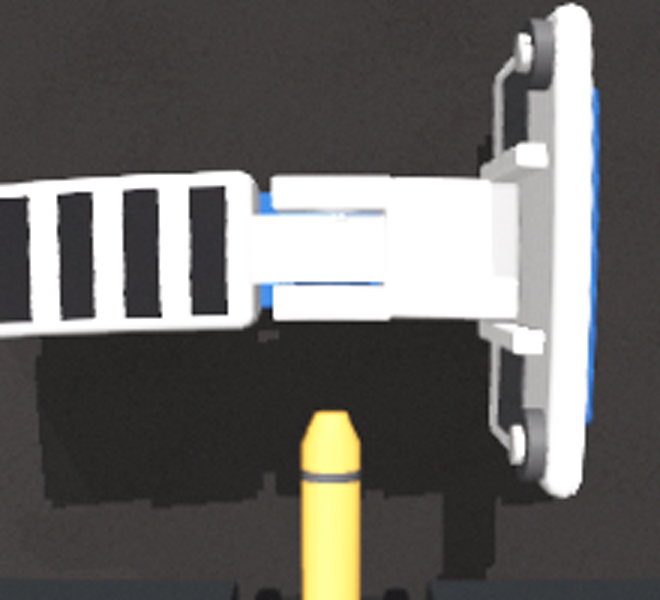

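The pin nose is centred at (330,411). The near cheek spans x 272 to 387 with its edge at row 319. I'll compute the lateral offset.

```bash
cat > off.py <<'E'
from h import *
def off(f,o,sc,nose,sides,ctop,yaw,dz=.0045):
    c=np.load(f,allow_pickle=True).item();s=c['s'];zp=s['ee_pos'][2]+dz
    u=np.array([np.cos(yaw),np.sin(yaw)]);v=np.array([-u[1],u[0]])
    n=crop(c,[nose],zp-.0015,o,sc)[0]; S=crop(c,sides,zp-.001,o,sc)
    k=crop(c,ctop,.058,o,sc) # front-near corner, boss-near corner(on near cheek edge)
    hx=((k[0]@u+.013)+(k[1]@u-.012))/2
    hy=k[0]@v+.016
    print('nose',n,'mid-shank',S.mean(0),'diam',np.linalg.norm(S[0]-S[1]),'hole',hx*u+hy*v,'cheek len',(k[1]-k[0])@u)
    e=s['ee_pos'][:2]
    print('nose along u minus hole',n@u-hx,'shank',S.mean(0)@u-hx,'tcp',e@u-hx,'| nose short of cheek',k[0]@v-n@v,'| nose ahead of tcp',(n-e)@v)
E
python3 - <<'E'
from off import *
off('w11.npy',(170,40),3,(330,411),[(302,490),(359,490)],[(272,319),(388,319)],-.0865)
go([.5782,.1338,.0412],-.0865)
E
```

```text
nose [0.58169498 0.17627409] mid-shank [0.5806704  0.16311666] diam 0.009482390423136026 hole [0.58450261 0.20392053] cheek len 0.02592538505674131
nose along u minus hole -0.00040870455194819133 shank -0.00029275384739391175 tcp 0.00014674335196218635 | nose short of cheek 0.01178563572836791 | nose ahead of tcp 0.04184951154111911
before [-0.0034 -0.0019  0.3704] after [-0.0034 -0.0019  0.3704] turn 0.0017 (deg 0.1) d [-0.0004 -0.0006 -0.0741]
```

```bash
python3 -m crank '0 .001 .12 .0017 -1;0 0 .12 0 -1;0 0 .1 0 -1;0 0 .031 0 -1;0 0 0 0 -1;0 0 0 0 -1;0 0 0 0 -1;0 0 0 0 -1' |sed -n 2,4p; python3 -m crank '.04 0 0 0 -1;.03 0 0 0 -1;.01 0 0 0 -1;0 0 0 0 -1;0 0 0 0 -1;0 0 0 0 -1;0 0 0 0 -1' |sed -n 2,4p;python3 -m crank '.015 0 0 0 -1;.01 0 0 0 -1;0 0 0 0 -1;0 0 0 0 -1;0 0 0 0 -1' |sed -n 2,4p
```

```text
ee_pos: [0.5794, 0.1346, 0.0419]
eef_rot: [0.737, 0.676, 0.001, 0.0]
ft_force: [-0.1, -0.9, -1.1]
ee_pos: [0.5802, 0.15, 0.0409]
eef_rot: [0.737, 0.676, -0.0, 0.0]
ft_force: [0.6, -0.3, -0.2]
ee_pos: [0.5806, 0.1553, 0.0409]
eef_rot: [0.737, 0.676, 0.0, 0.0]
ft_force: [0.6, -0.3, -0.2]
```

```bash
for i in 1 ; do python3 -m crank '.02 0 0 0 -1;.02 0 .002 0 -1;0 0 0 0 -1;0 0 0 0 -1' |sed -n 2,4p;  python3 -m crank '.015 0 0 0 -1;.015 0 0 0 -1;0 0 0 0 -1;0 0 0 0 -1' |sed -n 2,4p; python3 -m crank '.015 0 0 0 -1;.015 0 0 0 -1;0 0 0 0 -1;0 0 0 0 -1' |sed -n 2,4p; done
```

```text
ee_pos: [0.5812, 0.1635, 0.0405]
eef_rot: [0.737, 0.676, -0.0, -0.0]
ft_force: [-0.2, -0.3, -0.6]
ee_pos: [0.5818, 0.1694, 0.0405]
eef_rot: [0.737, 0.676, 0.0, -0.0]
ft_force: [0.2, -0.8, -0.2]
ee_pos: [0.5823, 0.1754, 0.0405]
eef_rot: [0.737, 0.676, -0.0, -0.0]
ft_force: [-0.0, -0.5, -0.6]
```

```bash
python3 -m crank '.012 0 0 0 -1;0 0 0 0 -1;0 0 0 0 -1;0 0 0 0 -1' |sed -n 2,4p; python3 -m crank '0 0 0 0 -.6;0 0 0 0 -.6;0 0 0 0 -.6;0 0 0 0 -.6'|sed -n 2,6p; python3 -m crank '0 0 -.1 0 -.6;0 0 -.1 0 -.6;0 0 -.15 0 -.6;-.1 0 0 0 -.6;-.12 0 0 0 -1;0 0 0 0 -1;0 0 0 0 -1;0 0 0 0 -1;0 0 0 0 -1;0 0 0 0 -1'>/dev/null;python3 - <<'E'
from h import *
info()
c=cam('wrist'); np.save('w12.npy',c,allow_pickle=True)
h=cv2.cvtColor(c['img'],cv2.COLOR_BGR2HSV); m=cv2.inRange(h,(15,90,90),(35,255,255)); m[260:]=0
cn,_=cv2.findContours(m,cv2.RETR_EXTERNAL,cv2.CHAIN_APPROX_NONE)
for k in cn:
    if cv2.contourArea(k)>40: 
        k=k[:,0]; a,b=k.min(0),k.max(0); print(a,b,onz(c,[((a[0]+b[0])/2,b[1]),((a[0]+b[0])/2,a[1])],.047)[:,:2])
E
```

```text
ee_pos: [0.5825, 0.1776, 0.0405]
eef_rot: [0.737, 0.676, -0.0, -0.0]
ft_force: [0.1, 0.1, -1.0]
ee_pos: [0.5826, 0.1776, 0.0406]
eef_rot: [0.737, 0.676, 0.0, -0.0]
ft_force: [-0.2, 0.4, -0.5]
width: 0.0169
grip_force: 0.0
t28.10 pos [0.5786 0.1344 0.1103] yhead -0.0856 tilt [-0.0003  0.    ] w 0.0001 g 0.0 F [-0.3  0.8 -0.5] j [-0.75  0.38  0.55  1.71 -0.22  1.11 -0.22]
[295 247] [301 259] [[0.58918493 0.10328093]
 [0.58983464 0.11292618]]
[260 247] [265 259] [[0.56268602 0.10555314]
 [0.56368561 0.1151681 ]]
[270 147] [290 187] [[0.58041869 0.15882958]
 [0.58281862 0.18681219]]
[30 81] [ 79 113] [[0.40341402 0.2387552 ]
 [0.40579866 0.2654101 ]]
[36  0] [53  7] [[0.39367135 0.33765462]
 [0.3931115  0.34498598]]
```

Pin inserted; its head face is at y≈0.159, with about 23 mm left. I'll push it home with closed fingers.

```bash
python3 -m crank '0 0 .15 0 -1;0 0 .15 0 -1;0 0 .055 0 -1;0 0 0 0 -1;0 0 0 0 -1;0 0 0 0 -1' |sed -n 2,4p; python3 -m crank '.04 0 0 0 -1;.04 0 0 0 -1;.03 0 0 0 -1;0 0 0 0 -1;0 0 0 0 -1;0 0 0 0 -1'|sed -n 2,4p;  python3 -m crank '.02 0 0 0 -1;.02 0 0 0 -1;.01 0 0 0 -1;0 0 0 0 -1;0 0 0 0 -1'|sed -n 2,4p
```

```text
ee_pos: [0.5798, 0.134, 0.0411]
eef_rot: [0.737, 0.676, 0.001, 0.0]
ft_force: [0.9, -0.0, 0.2]
ee_pos: [0.5809, 0.1551, 0.04]
eef_rot: [0.737, 0.676, -0.0, 0.0]
ft_force: [-1.6, -5.0, 4.5]
ee_pos: [0.5817, 0.1661, 0.0398]
eef_rot: [0.737, 0.676, 0.0, 0.0]
ft_force: [-0.5, -0.2, -0.3]
```

```bash
python3 -m crank '.01 0 0 0 -1;.005 0 0 0 -1;0 0 0 0 -1;0 0 0 0 -1;0 0 0 0 -1'|sed -n 2,4p;  python3 -m crank '.01 0 0 0 -1;0 0 0 0 -1;0 0 0 0 -1;0 0 0 0 -1'|sed -n 2,4p
```

```text
ee_pos: [0.5817, 0.1688, 0.0395]
eef_rot: [0.737, 0.676, 0.0, -0.0]
ft_force: [1.0, 0.5, 0.2]
ee_pos: [0.5819, 0.1707, 0.0395]
eef_rot: [0.737, 0.676, -0.0, -0.0]
ft_force: [0.2, -0.2, 0.1]
```

```bash
python3 -m crank '.01 0 0 0 -1;0 0 0 0 -1;0 0 0 0 -1;0 0 0 0 -1'|sed -n 2,4p;  python3 -m crank '.01 0 0 0 -1;0 0 0 0 -1;0 0 0 0 -1;0 0 0 0 -1'|sed -n 2,4p;  python3 -m crank '.005 0 0 0 -1;0 0 0 0 -1;0 0 0 0 -1;0 0 0 0 -1'|sed -n 2,4p
```

```text
ee_pos: [0.5821, 0.1727, 0.0395]
eef_rot: [0.737, 0.676, 0.0, -0.0]
ft_force: [1.0, 0.3, -0.1]
ee_pos: [0.5823, 0.1737, 0.0395]
eef_rot: [0.737, 0.676, -0.0, 0.0]
ft_force: [-1.5, -5.6, 0.8]
ee_pos: [0.5823, 0.1739, 0.0394]
eef_rot: [0.737, 0.675, -0.001, 0.0]
ft_force: [-1.2, -8.0, 2.2]
```

```bash
python3 -m crank '.015 0 0 0 -1;0 0 0 0 -1;0 0 0 0 -1;0 0 0 0 -1'|sed -n 2,4p;  python3 -m crank '-.1 0 0 0 -1;-.1 0 -.1 0 -1;0 0 -.2 0 -1;0 0 -.2 0 -1;0 0 0 0 -1;0 0 0 0 -1;0 0 0 0 -1;0 0 0 0 -1;0 0 0 0 -1'>/dev/null
python3 - <<'E'
from h import *
info()
c=cam('wrist'); np.save('w13.npy',c,allow_pickle=True)
cv2.imwrite("pics/w13.png",cv2.resize(c['img'][20:260,120:440],None,fx=2,fy=2,interpolation=cv2.INTER_CUBIC))
print(proj(c,[[.47,-.0975,.02],[.5844,-.297,.058]]))
E
```

```text
ee_pos: [0.5823, 0.1742, 0.0393]
eef_rot: [0.738, 0.675, -0.002, 0.001]
ft_force: [-2.3, -14.8, 5.1]
t33.25 pos [0.5787 0.1388 0.1386] yhead -0.0864 tilt [-0.0015 -0.0005] w 0.0004 g 0.0 F [ 0.5 -0.1  0.6] j [-0.76  0.36  0.56  1.68 -0.2   1.17 -0.24]
[[209.10959198 397.08438684]
 [309.18721588 491.19943007]]
```

View pics/w13.png

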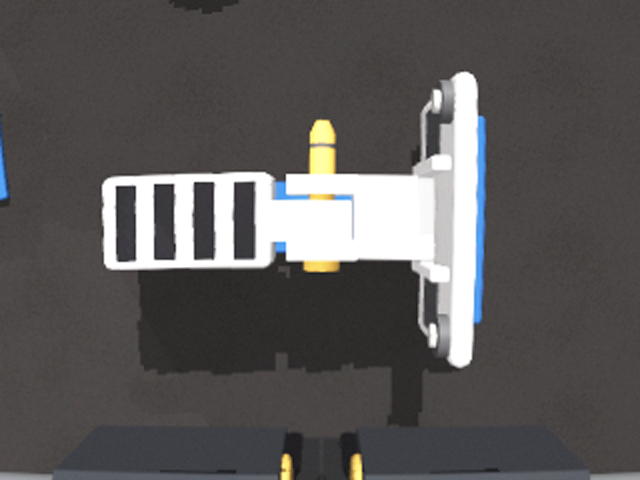

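The last view confirms hanger A: the head is against the near cheek (322,268) and the nose protrudes on the far side. Peg B is next, measured numerically.

```bash
python3 - <<'E'
from h import *
go([.505,-.095,.17],1.40)
E
python3 -m crank '0 0 -.15 -.095 1;0 0 0 -.095 1;0 0 0 -.095 1;0 0 0 -.095 1;0 0 0 -.095 1;0 0 0 -.095 1;0 0 0 -.095 1;0 0 0 -.095 1;0 0 0 -.095 1;0 0 0 -.095 1' >/dev/null
python3 - <<'E'
from h import *
info();go([.51,-.095,.16],1.40)
E
```

```text
before [-1.1964 -0.2668 -0.1553] after [ 0.1651 -1.2146 -0.1553] turn -0.9463 (deg -85.2) d [-0.0738 -0.2338  0.0312]
t34.30 pos [0.579  0.1387 0.1691] yhead 1.4117 tilt [-0.0006 -0.0002] w 0.0725 g 0.0 F [ 0.5 -1.3 -0.2] j [-0.59  0.31  0.34  1.63 -0.11  1.22  1.18]
before [ 0.1557 -1.2082  0.0458] after [ 0.1415 -1.21    0.0458] turn 0.0075 (deg 0.7) d [-0.069  -0.2337 -0.0091]
```

```bash
python3 -m crank '.026 -.201 0 0 1;.026 -.201 0 0 1;.026 -.201 0 0 1;.026 -.201 0 0 1;.026 -.201 0 0 1;.026 -.201 .04 0 1;0 0 0 0 1;0 0 0 0 1;0 0 0 0 1;0 0 0 0 1' >/dev/null; python3 -m crank '0 0 0 0 1;0 0 0 0 1;0 0 0 0 1;0 0 0 0 1'>/dev/null;python3 - <<'E'
from h import *
info()
c=cam('wrist'); np.save('w14.npy',c,allow_pickle=True); cv2.imwrite('pics/w14.png',c['img'][:260])
print('pred eye/grip px',proj(c,[[.4219,-.087,.026],[.470,-.0975,.026]]))
h=cv2.cvtColor(c['img'],cv2.COLOR_BGR2HSV); m=cv2.inRange(h,(0,0,140),(180,60,255)); m[225:]=0
m=cv2.morphologyEx(m,cv2.MORPH_CLOSE,np.ones((9,9)))
cn,_=cv2.findContours(m,cv2.RETR_EXTERNAL,cv2.CHAIN_APPROX_NONE)
for k in cn:
    if cv2.contourArea(k)>300:
        q=cv2.approxPolyDP(k,2.5,True)[:,0]; print(cv2.contourArea(k),[(p.tolist(),onz(c,p,.025)[0,:2].round(4).tolist()) for p in q])
E
```

```text
t35.70 pos [ 0.5088 -0.0939  0.1615] yhead 1.4059 tilt [-0.      0.0001] w 0.0874 g 0.0 F [0.3 0.7 0.5] j [-0.35  0.14  0.48  1.85 -0.07  1.17  1.56]
pred eye/grip px [[273.41950606 106.33153727]
 [270.82611498 160.04098762]]
1176.0 [([351, 183], [0.5032, -0.0266]), ([322, 186], [0.5017, -0.0545]), ([326, 224], [0.5392, -0.0556]), ([354, 224], [0.5439, -0.0282])]
1927.5 [([534, 154], [0.5007, 0.2023]), ([529, 223], [0.5835, 0.1959]), ([559, 224], [0.5962, 0.2563]), ([559, 155], [0.5059, 0.2502])]
3244.0 [([259, 95], [0.4092, -0.0981]), ([258, 127], [0.4381, -0.1039]), ([247, 129], [0.4382, -0.1141]), ([247, 195], [0.4987, -0.1252]), ([250, 198], [0.502, -0.1229]), ([283, 198], [0.5072, -0.0923]), ([286, 130], [0.4451, -0.0793]), ([275, 127], [0.4408, -0.0887]), ([275, 96], [0.4127, -0.084])]
```

Run:
```python
from h import *
go([.472,-.103,.004],1.379)
```

```text
before [ 0.174  -0.075   0.7876] after [ 0.1719 -0.0797  0.7876] turn 0.0171 (deg 1.5) d [-0.0368 -0.0091 -0.1575]
```

```bash
python3 -m crank '0 0 0 .0171 1;.172 -.08 .1 0 1;0 0 .17 0 1;0 0 .17 0 1;0 0 .15 0 1;0 0 .1 0 1;0 0 .05 0 1;0 0 .048 0 1;0 0 0 0 1;0 0 0 0 1' >/dev/null
python3 - <<'E'
from h import *
info()
E
python3 -m crank '0 0 0 0 -1;0 0 0 0 -1;0 0 0 0 -1;0 0 0 0 -1;0 0 0 0 -1;0 0 0 0 -1;0 0 0 0 -1;0 0 0 0 -1;0 0 0 0 -1' 45;  python3 -m crank '0 0 -.1 0 -1;0 0 -.15 0 -1;0 0 -.2 0 -1;0 0 -.2 0 -1;0 0 0 0 -1;0 0 0 0 -1;0 0 0 0 -1;0 0 0 0 -1';  python3 - <<'E'
from h import *
info();go([.505,-.297,.15],np.pi/2)
E
```

```text
t36.75 pos [ 0.4725 -0.1033  0.0046] yhead 1.3786 tilt [0.0009 0.0001] w 0.0866 g 0.0 F [ 0.3 -0.5 -0.2] j [-0.3   0.29  0.47  2.06 -0.18  0.82  1.65]
time: 37.65
ee_pos: [0.472, -0.1031, 0.0039]
eef_rot: [0.096, 0.995, 0.0, 0.0]
ft_force: [-0.3, 0.6, -0.5]
width: 0.0358
grip_force: 45.0
time: 38.45
ee_pos: [0.471, -0.1031, 0.1325]
eef_rot: [0.096, 0.995, -0.0, -0.001]
ft_force: [0.1, -0.0, -1.4]
width: 0.0354
grip_force: 45.0
t38.45 pos [ 0.471  -0.1031  0.1325] yhead 1.3788 tilt [-0.0027 -0.0001] w 0.0354 g 45.0 F [ 0.1 -0.  -1.4] j [-0.35  0.09  0.5   1.96 -0.05  1.1   1.55]
before [-0.3517 -0.9193 -0.088 ] after [-0.1699 -0.9695 -0.088 ] turn -0.1222 (deg -11.0) d [ 0.034  -0.1939  0.0175]
```

```bash
python3 -m crank '0 0 -.08 .095 -1;0 0 0 .095 -1;0 0 0 .095 -1;0 0 0 .095 -1;0 0 0 .095 -1;0 0 0 .095 -1;0 0 0 .095 -1;0 0 0 .095 -1;0 0 0 .095 -1;0 0 0 .095 -1'>/dev/null;python3 -m crank '0 0 0 .095 -1;0 0 0 .095 -1;0 0 0 .095 -1;0 0 0 .095 -1;0 0 0 .095 -1;0 0 0 .095 -1;0 0 0 .095 -1;0 0 0 .095 -1;0 0 0 .095 -1;0 0 0 0 -1'>/dev/null;  python3 - <<'E'
from h import *
info();go([.500,-.303,.145],np.pi/2+.1)
E
```

```text
t40.45 pos [ 0.4714 -0.1032  0.149 ] yhead -1.4590 tilt [-0.0018 -0.0003] w 0.0356 g 45.0 F [-1.   0.3 -1.6] j [-0.47  0.07  0.62  1.95 -0.04  1.14 -1.29]
before [0.0308 1.0087 0.0199] after [0.0426 1.0083 0.0199] turn 0.0075 (deg 0.7) d [ 0.0286 -0.1998 -0.004 ]
```

```bash
python3 -m crank '.006 .2 0 .0075 -1;.009 .2 0 0 -1;.009 .2 0 0 -1;.009 .2 0 0 -1;.009 .2 .02 0 -1;0 0 0 0 -1;0 0 0 0 -1;0 0 0 0 -1;0 0 0 0 -1;0 0 0 0 -1'>/dev/null;python3 -m crank '0 0 0 0 -1;0 0 0 0 -1;0 0 0 0 -1;0 0 0 0 -1'>/dev/null;  python3 - <<'E'
from h import *
info()
c=cam('wrist'); np.save('w15.npy',c,allow_pickle=True); cv2.imwrite('pics/w15.png',cv2.resize(c['img'][20:240,160:420],None,fx=2.7,fy=2.7,interpolation=cv2.INTER_CUBIC))
print(proj(c,[[.584,-.297,.058]]))
i=c['img'];h=cv2.cvtColor(i,cv2.COLOR_BGR2HSV)
w=cv2.inRange(h,(0,0,140),(180,60,255)); b=cv2.inRange(h,(95,100,60),(125,255,255))
lab=np.where(w>0,'W',np.where(b>0,'B','.'))
for r in range(20,235,3): print(r,''.join(lab[r,195:365:1][::2]))
E
```

```text
t41.85 pos [ 0.5013 -0.3011  0.1459] yhead -1.4680 tilt [0.0001 0.0001] w 0.0358 g 45.0 F [ 0.7 -0.4 -1.8] j [-0.14  0.36  0.74  1.7  -0.26  1.18 -0.8 ]
[[284.37084188 107.09436308]]
20 .....................................................................................
23 ........................WWWWWWWWWWWWWWWWWWWWWWWWWWWWWWWWWWWWWWWWWWWWW................
26 .............WWWWWWWWWWWWWWWWWWWWWWWWWWWWWWWWWWWWWWWWWWWWWWWWWWWWWWWWWWWWWWWWWWWWWWW.
29 ............WWWWWWWWWWWWWWWWWWWWWWWWWWWWWWWWWWWWWWWWWWWWWWWWWWWWWWWWWWWWWWWWWWWWWWWWW
32 ............WWWWWWWWWWWWWWWWWWWWWWWWWWWWWWWWWWWWWWWWWWWWWWWWWWWWWWWWWWWWWWWWWWWWWWWW.
35 .............WWWWWW......WWWWWWWWWWWWWWWWWWWWWWWWWWWWWWWWWWWWWWWWWWWWWWWW.WWWW...WWW.
38 ...............WWWW......WWWWWWWWWWWWWWWWWWWWWWWWWWWWWWWWWWWWWWWWWWWWWWW..WWWW.......
41 .................WWWWW...WWWWWWWWWWWWWWWWWWWWWWWWWWWWWWWWWWWWWWWWWWWWWWW...WWWW......
44 ................WWWWWW...........WWWWWWWWWWWWWWWWWWWWWWWWWWWWWWW..........WWWWWW.....
47 .................WW..............WWWWWWWWWWWWWWWWWWWWWWWWWWWWWW.............WW.......
50 ..................WW....
[... 4835 characters left out ...]
........WWWWWWWWWWWWWWWWWWWWWWWWWWWWWWWWWWWWWWWW......................
215 .......................WWWWWWWWWWWWWWWWWWWWWWWWWWWWWWWWWWWWWWWW......................
218 .......................WWWWWWWWWWWWWWWWWWWWWWWWWWWWWWWWWWWWWWWW......................
221 .......................WWWW................................WWWW......................
224 .......................WWWW................................WWWW......................
227 ........................WWW................................WWWW......................
230 ........................WWW................................WWW.......................
233 ........................WWW................................WWW.......................
```

```bash
cat > hb.py <<'E'
from h import *
def runs(c,r,lo=195,hi=365):
    h=cv2.cvtColor(c['img'],cv2.COLOR_BGR2HSV); w=cv2.inRange(h,(0,0,140),(180,60,255))[r,lo:hi]>0
    d=np.flatnonzero(np.diff(np.r_[0,w.astype(int),0])); return (d+lo-.5).reshape(-1,2).tolist()
def cruns(c,x,lo,hi):
    h=cv2.cvtColor(c['img'],cv2.COLOR_BGR2HSV); w=cv2.inRange(h,(0,0,140),(180,60,255))[lo:hi,x]>0
    d=np.flatnonzero(np.diff(np.r_[0,w.astype(int),0])); return (d+lo-.5).reshape(-1,2).tolist()
E
python3 - <<'E'
from hb import *
c=np.load('w15.npy',allow_pickle=True).item()
for r in (65,75,95,100,105,110,145,160,29): print(r,runs(c,r))
for x in (273,276,304,307,288,294,270,285,300): print('col',x,cruns(c,x,20,195))
E
```

```text
65 [[268.5, 310.5]]
75 [[268.5, 310.5]]
95 [[268.5, 278.5], [299.5, 312.5]]
100 [[268.5, 278.5], [300.5, 312.5]]
105 [[268.5, 278.5], [300.5, 312.5]]
110 [[268.5, 279.5], [300.5, 312.5]]
145 [[262.5, 306.5]]
160 [[262.5, 306.5]]
29 [[217.5, 363.5]]
col 273 [[21.5, 115.5], [137.5, 194.5]]
col 276 [[21.5, 115.5], [129.5, 194.5]]
col 304 [[21.5, 115.5], [128.5, 193.5]]
col 307 [[21.5, 115.5]]
col 288 [[21.5, 86.5], [128.5, 194.5]]
col 294 [[21.5, 86.5], [128.5, 194.5]]
col 270 [[21.5, 115.5], [137.5, 194.5]]
col 285 [[21.5, 86.5], [128.5, 194.5]]
col 300 [[21.5, 86.5], [89.5, 91.5], [93.5, 98.5], [128.5, 193.5]]
```

Run:
```python
from hb import *
c=np.load('w15.npy',allow_pickle=True).item();s=c['s']
k=onz(c,[(268.5,115.5),(312.5,115.5),(279,86.5),(300,86.5),(268.5,95),(312.5,95)],.058)[:,:2]
p=onz(c,[(217.5,29),(363.5,29)],.092)[:,:2]
t=onz(c,[(262.5,137.5),(297,137.5)],s['ee_pos'][2]+.0091+.011)[:,:2]
hd=lambda d:np.arctan2(d[1],d[0])
print('yaws: cheek front',hd(k[0]-k[1])-np.pi/2,'sides',hd((k[4]+k[5]-k[0]-k[1])),'plate',hd(p[0]-p[1])-np.pi/2,'tool',hd(k[0]*0+R.from_quat(s['eef_rot']).as_matrix()[:2,0]), np.linalg.norm(k[0]-k[1]),np.linalg.norm(p[0]-p[1]))
for yaw in (.09,.1,.11):
    u=np.array([np.cos(yaw),np.sin(yaw)]);v=np.array([-u[1],u[0]])
    f=k[:2].mean(0);b=k[2:4].mean(0);e=s['ee_pos'][:2]
    print(yaw,'hole',f+.013*u,b-.012*u,'tip',t.mean(0),'lat tongue-clevis',(t.mean(0)-f)@v,'tcp-clevis',(e-f)@v,'tip ahead',(t.mean(0)-e)@u)
```

```text
yaws: cheek front 0.10895063813444072 sides 0.10400489911017374 plate 0.11542076048571248 tool 0.10276365728294928 0.03338731898136201 0.09805506078719121
0.09 hole [ 0.59112545 -0.30113825] [ 0.58836244 -0.30029277] tip [ 0.56353209 -0.29570835] lat tongue-clevis 0.007887973282441492 tcp-clevis 0.008064149685638948 tip ahead 0.06249152376610986
0.1 hole [ 0.59111311 -0.30100883] [ 0.58837382 -0.30041222] tip [ 0.56353209 -0.29570835] lat tongue-clevis 0.008027513059698992 tcp-clevis 0.00882858547660891 tip ahead 0.06248663748129023
0.11 hole [ 0.59109949 -0.30087955] [ 0.5883864  -0.30053156] tip [ 0.56353209 -0.29570835] lat tongue-clevis 0.008166250092340094 tcp-clevis 0.009592138416388339 tip ahead 0.06247550258479447
```

Run:
```python
from hb import *
c=np.load('w15.npy',allow_pickle=True).item()
g=cv2.cvtColor(c['img'],cv2.COLOR_BGR2GRAY); print(g[78:92,288],g[78:92,294],g[108:120,272],g[108:120,307])
go([.5375,-.3056,.080],np.pi/2+.107)
```

```text
[255 255 255 255 250 199 177 174 165 133 133 131 133 133] [255 255 255 255 250 202 176 174 166 133 132 134 132 131] [255 255 255 255 255 255 255 243 151 145 141 143] [255 255 255 255 255 255 255 234 107  41  43  41]
before [0.1782 0.0407 0.3296] after [0.178  0.0414 0.3296] turn -0.0028 (deg -0.2) d [ 0.0363 -0.0044 -0.0659]
```

```bash
python3 -m crank '.089 .0207 .11 -.0028 -1;.089 .0207 .11 0 -1;0 0 .11 0 -1;0 0 0 0 -1;0 0 0 0 -1;0 0 0 0 -1;0 0 0 0 -1;0 0 0 0 -1;0 0 0 0 -1;0 0 0 0 -1' >/dev/null; python3 -m crank '0 0 0 0 -1;0 0 0 0 -1;0 0 0 0 -1'>/dev/null
python3 - <<'E'
from hb import *
info();go([.5375,-.3056,.080],np.pi/2+.107)
c=cam('wrist'); np.save('w16.npy',c,allow_pickle=True)
i=c['img'];h=cv2.cvtColor(i,cv2.COLOR_BGR2HSV)
w=cv2.inRange(h,(0,0,200),(180,60,255));g=cv2.inRange(h,(0,0,140),(180,60,199)); b=cv2.inRange(h,(95,100,60),(125,255,255))
lab=np.where(w>0,'W',np.where(g>0,'g',np.where(b>0,'B','.')))
for r in range(110,210,3): print(r,''.join(lab[r,230:330]))
E
```

```text
t43.20 pos [ 0.5375 -0.3057  0.0799] yhead -1.4639 tilt [-0.      0.0001] w 0.0355 g 45.0 F [-0.2  0.5 -0.7] j [-0.08  0.51  0.69  1.67 -0.35  1.09 -0.76]
before [ 0.0001 -0.0006 -0.0006] after [ 0.0001 -0.0006 -0.0006] turn -0.0 (deg -0.0) d [0.     0.0001 0.0001]
110 .....................gWWWWWWWWWWWWWWWWWWWWWWWWWWWWWWWWWWWWWWWWWWWWWWWWWWWWWWWg......................
113 .....................gWWWWWWWWWWWWWWWWWWWWWWWWWWWWWWWWWWWWWWWWWWWWWWWWWWWWWWWg......................
116 .....................gWWWWWWWWWWWWWWWWWWWWWWWWWWWWWWWWWWWWWWWWWWWWWWWWWWWWWWWg......................
119 .....................gWWWWWWWWWWWWWWWWWWWWWWWWWWWWWWWWWWWWWWWWWWWWWWWWWWWWWWWg......................
122 ......................WWWWWWWWWWWWWWWWWWWWWWWWWWWWWWWWWWWWWWWWWWWWWWWWWWWWWWWg......................
125 ......................WWWWWWWWWWWWWWWWWWWWWWWWWWWWWWWWWWWWWWWWWWWWWWWWWWWWWWWg......................
128 .....................WWWWWWWWWWWWWWWWWWWWWWWWWWWWWWWWWWWWWWWWWWWgWWWWWWWWWWWWWW.....................
131 .....................WWWWWWWWWWWWWggBBBBBBBBBBBBBBBBBBBBBBBBBBBB.WWWWWWWWWWWWWW................
[... 2035 characters left out ...]
WWWWWWWWWWWWWWWWWWWWWWWWWWWWWWWWWWWWWWWWW.B...........................
194 .............................gWWWWWWWWWWWWWWWWWWWWWWWWWWWWWWWWWWWWWWWWW.B...........................
197 .................ggggggggggggggggWWWWWWWWWWWWWWWWWWWWWWWWWWWWWWWWWWWggggggggggggggg.................
200 ................WWWggggggggggggggWWWWWWWWWWWWWWWWWWWWWWWWWWWWWWWWWWWggggggggggggggggg...............
203 ..............gWWWWWWWWWWWWWWWWWgWWWWWWWWWWWWWWWWWWWWWWWWWWWWWWWWWWWggggggggggWWWWWggg..............
206 .............WWWWWWWWWWWWWWWWWWWWWWWWWWWWWWWWWWWWWWWWWWWWWWWWWWWWWWWWWWWWWWWWWWWWWWWWWWg............
209 ............WWWWWWWWWWWWWWWWWWWWWWWWWWWWWWWWWWWWWWWWWWWWWWWWWWWWWWWWWWWWWWWWWWWWWWWWWWWWW...........
```

Run:
```python
from hb import *
c=np.load('w16.npy',allow_pickle=True).item();s=c['s'];yaw=.107
k=onz(c,[(251.6,171.5),(310.6,171.5),(265,128.5),(294,128.5)],.058)[:,:2]
t=onz(c,[(262.6,138.7),(298,138.7)],s['ee_pos'][2]+.0091+.011)[:,:2]
t2=onz(c,[(262.6,178),(297.6,178)],s['ee_pos'][2]+.0091+.011)[:,:2]
u=np.array([np.cos(yaw),np.sin(yaw)]);v=np.array([-u[1],u[0]]);f=k[:2].mean(0);b=k[2:].mean(0)
print('hole',f+.013*u,b-.012*u,'lat',(t.mean(0)-f)@v,(t2.mean(0)-f)@v,'tip-boss',(b-t.mean(0))@u,'w',np.linalg.norm(k[0]-k[1]),np.linalg.norm(t[0]-t[1]))
```

```text
hole [ 0.59235305 -0.30153263] [ 0.59161671 -0.30069876] lat 0.0004871133626547734 0.0005736776838216319 tip-boss 0.004390185945170339 w 0.03357400381247948 0.01528885864721396
```

```bash
python3 -m crank '0 .0018 .05 0 -1;0 0 .05 0 -1;0 0 .04 0 -1;0 0 0 0 -1;0 0 0 0 -1' | sed -n 2,4p; python3 -m crank '0 0 .04 0 -1;0 0 .025 0 -1;0 0 .014 0 -1;0 0 0 0 -1;0 0 0 0 -1;0 0 0 0 -1'| sed -n 2,4p;python3 -m crank '.010 0 0 0 -1;.006 0 0 0 -1;0 0 0 0 -1;0 0 0 0 -1;0 0 0 0 -1' | sed -n 2,4p; python3 -m crank '.005 0 0 0 -1;0 0 0 0 -1;0 0 0 0 -1;0 0 0 0 -1'| sed -n 2,4p
```

```text
ee_pos: [0.5373, -0.3061, 0.0515]
eef_rot: [0.999, 0.053, -0.0, -0.0]
ft_force: [0.1, -0.5, -0.8]
ee_pos: [0.5375, -0.3061, 0.036]
eef_rot: [0.999, 0.053, 0.0, 0.0]
ft_force: [-0.7, -0.4, -1.7]
ee_pos: [0.5407, -0.3057, 0.0361]
eef_rot: [0.999, 0.053, -0.0, -0.0]
ft_force: [-0.4, -0.2, -1.8]
ee_pos: [0.5417, -0.3056, 0.0361]
eef_rot: [0.999, 0.053, 0.0, -0.0]
ft_force: [0.3, -0.4, -1.4]
```

```bash
python3 -m crank '.005 0 0 0 -1;0 0 0 0 -1;0 0 0 0 -1;0 0 0 0 -1'| sed -n 2,4p;python3 -m crank '.004 0 0 0 -1;0 0 0 0 -1;0 0 0 0 -1;0 0 0 0 -1'| sed -n 2,4p
```

```text
ee_pos: [0.542, -0.3056, 0.036]
eef_rot: [0.999, 0.053, -0.001, -0.0]
ft_force: [-5.8, 0.5, 1.4]
ee_pos: [0.542, -0.3056, 0.036]
eef_rot: [0.999, 0.053, -0.001, -0.0]
ft_force: [-9.0, 1.0, 5.2]
```

```bash
python3 -m crank '-.008 0 0 0 -1;0 0 0 0 -1;0 0 0 0 0.4;0 0 0 0 0.4;0 0 0 0 0.4;0 0 0 0 0.4;0 0 0 0 0.4'| sed -n 2,6p; python3 -m crank '0 0 -.1 0 .4;0 0 -.2 0 .4;0 0 -.2 0 .4;-.05 0 -.1 0 .2;0 0 -.2 0 .2;0 0 0 0 .2;0 0 0 0 .2;0 0 0 0 .2' >/dev/null
python3 - <<'E'
from h import *
info()
c=cam('wrist'); np.save('w17.npy',c,allow_pickle=True)
i=c['img'];h=cv2.cvtColor(i,cv2.COLOR_BGR2HSV)
w=cv2.inRange(h,(0,0,140),(180,60,255)); b=cv2.inRange(h,(95,100,60),(125,255,255))
lab=np.where(w>0,'W',np.where(b>0,'B','.'))
for r in range(110,220,4): print(r,''.join(lab[r,230:330]))
go([.33,.27,.145],np.pi/2+.18)
E
```

```text
ee_pos: [0.5421, -0.3056, 0.0362]
eef_rot: [0.999, 0.053, 0.0, -0.0]
ft_force: [-0.5, 0.8, 0.1]
width: 0.0596
grip_force: 0.0
t47.55 pos [ 0.5317 -0.3062  0.1952] yhead -1.4636 tilt [-0.0011  0.0007] w 0.0523 g 0.0 F [-0.7  0.  -1.4] j [-0.13  0.39  0.74  1.56 -0.27  1.3  -0.81]
110 .................................WWWWWWWWWWWWWWWWWWWWWWWWWWWWWWWWWWW................................
114 .................................WWWWWWWWWWWWWWWWWWWWWWWWWWWWWWWWWWW................................
118 .................................WWWWWWWWWWWWWWWWWWWWWWWWWWWWWWWWWWW................................
122 ................................WWWWWWWWWWWWWWWWWWWWWWWWWWWWWWWWWWWWW...............................
126 ................................WWWWWWWWW..WWWWWWWWWWWWWWWWWWWWWWWWWW...............................
130 .................................WWWWWWWW.BWWWWWWWWWWWWWWWWWWWWWWWWWW...............................
134 .................................WWWWWWWWWBWWWWWWWWWWWWWWWWWWWWWWWWWW...............................
138 .................................WWWWWWWWWWWWWWWWWWWWWWWWWWWWWWWWWWWW............
[... 1536 characters left out ...]
........................WWWW..............................
202 ................................WWWWWWWWWWWWWWWWWWWWWWWWWWWWWWWWWWWWWW..............................
206 ................................WWWWWWWWWWWWWWWWWWWWWWWWWWWWWWWWWWWWWW..............................
210 ................................WWWW..............................WWWW..............................
214 ................................WWWW..............................WWWW..............................
218 ................................WWWWWWWWWWWWWWWWWWWWWWWWWWWWWWWWWWWWWW..............................
before [-0.6937 -2.9723  0.2533] after [-0.4757 -3.0148  0.2533] turn -0.0463 (deg -4.2) d [-0.2016  0.5762 -0.0499]
```

```bash
python3 -m crank '0 -.24 0 0 .1;0 -.24 0 0 .1;0 -.24 0 0 .1;0 -.24 0 0 .1;0 -.24 0 0 .1;0 -.24 0 0 .1;-.099 -.22 0 0 .1;-.099 -.22 0 0 .1;-.099 -.22 0 0 .1;-.099 -.22 0 0 .1' >/dev/null; python3 -m crank '-.099 -.22 0 0 .1;-.099 -.22 .05 0 .1;-.099 -.22 .1 0 .1;0 0 .1 0 .1;0 0 0 -.046 .1;0 0 0 0 0;0 0 0 0 0;0 0 0 0 0;0 0 0 0 0;0 0 0 0 0' >/dev/null
python3 - <<'E'
from h import *
info()
c=cam('wrist'); np.save('w18.npy',c,allow_pickle=True)
print(proj(c,[[.345,.257,.011],[.403,.2677,.009]]))
h=cv2.cvtColor(c['img'],cv2.COLOR_BGR2HSV); m=cv2.inRange(h,(15,90,90),(35,255,255)); m[240:]=0
cn,_=cv2.findContours(m,cv2.RETR_EXTERNAL,cv2.CHAIN_APPROX_NONE)
for k in cn:
    if cv2.contourArea(k)>40:
        k=k[:,0]; a,b=k.min(0),k.max(0)
        r=[[int(y),int(k[k[:,1]==y][:,0].min()),int(k[k[:,1]==y][:,0].max())] for y in range(a[1],b[1]+1,4)]; print(a,b,r)
E
```

```text
t49.60 pos [0.3317 0.2693 0.1472] yhead -1.3924 tilt [0.0002 0.0005] w 0.0438 g 0.0 F [-0.1  0.3 -0. ] j [-0.98 -0.05  0.19  2.06  0.01  1.13 -2.19]
[[294.52850923 188.21212196]
 [294.57623259 124.53195333]]
[297 136] [302 188] [[136, 297, 299], [140, 297, 299], [144, 297, 299], [148, 297, 299], [152, 297, 300], [156, 297, 300], [160, 297, 300], [164, 297, 300], [168, 297, 300], [172, 297, 300], [176, 297, 300], [180, 297, 300], [184, 299, 302], [188, 298, 301]]
[172 109] [191 159] [[109, 187, 191], [113, 186, 190], [117, 186, 190], [121, 185, 189], [125, 184, 188], [129, 179, 188], [133, 178, 187], [137, 177, 186], [141, 177, 186], [145, 176, 185], [149, 176, 185], [153, 173, 184], [157, 172, 185]]
[38 71] [ 70 138] [[71, 44, 48], [75, 49, 58], [79, 52, 63], [83, 54, 65], [87, 56, 67], [91, 57, 68], [95, 57, 69], [99, 57, 69], [103, 57, 70], [107, 57, 69], [111, 56, 68], [115, 55, 67], [119, 54, 66], [123, 52, 64], [127, 50, 61], [131, 47, 58], [135, 43, 53]]
[ 0 66] [ 11 135] [[66, 0, 0], [70, 0, 4], [74, 0, 6], [78, 0, 8], [82, 0, 9], [86, 0, 10], [90, 0, 10], [94, 0, 10], [98, 0, 11], [102, 0, 10], [106, 0, 10], [110, 0, 9], [114, 0, 9], [118, 0, 8], [122, 0, 7], [126, 0, 5], [130, 0, 3], [134, 0, 1]]
```

Run:
```python
from h import *
c=np.load('w18.npy',allow_pickle=True).item()
h=cv2.cvtColor(c['img'],cv2.COLOR_BGR2HSV); m=((h[...,0]>8)&(h[...,0]<45)&(h[...,1]>40)&(h[...,2]>110)).astype(np.uint8)
m[210:]=0;m[:,:260]=0;m[:,330:]=0
n,l,st,ce=cv2.connectedComponentsWithStats(m)
for j in range(1,n):
    if st[j,4]>20: print(st[j])
ys,xs=np.nonzero(m)
for y in range(118,196,4): print(y,xs[ys==y][[0,-1]] if (ys==y).any() else None)
```

```text
[289 125  14  64 694]
118 None
122 None
126 [292 298]
130 [290 300]
134 [290 299]
138 [290 300]
142 [290 300]
146 [290 300]
150 [290 300]
154 [290 300]
158 [290 300]
162 [290 300]
166 [290 300]
170 [290 300]
174 [291 300]
178 [291 300]
182 [289 302]
186 [289 302]
190 None
194 None
```

Run:
```python
from h import *
c=np.load('w18.npy',allow_pickle=True).item()
a=onz(c,[(295,124.5)],.009)[0,:2];b=onz(c,[(295.5,188)],.011)[0,:2];d=a-b;L=np.linalg.norm(d);u=d/L;hh=np.arctan2(u[1],u[0]);g=a-u*.0425
print(a,b,L,hh,g); go([*g,.0055],hh+np.pi/2)
```

```text
[0.40310062 0.26732512] [0.34536005 0.2561465 ] 0.05881270778827395 0.19123492053989352 [0.36137538 0.25924708]
before [0.1369 0.0764 0.7083] after [0.1359 0.0781 0.7083] turn -0.008 (deg -0.7) d [ 0.0297 -0.0101 -0.1417]
```

```bash
python3 -m crank '0 0 0 -.008 0;.136 .078 .1 0 -.4;0 0 .17 0 -.4;0 0 .17 0 -.4;0 0 .15 0 -.4;0 0 .06 0 -.4;0 0 .03 0 -.4;0 0 0 0 -.4;0 0 0 0 -.4' >/dev/null
python3 - <<'E'
from h import *
info();go([.3614,.2592,.0055],np.pi/2+.1912)
E
```

```text
t50.55 pos [0.3619 0.2599 0.0121] yhead -1.3789 tilt [0.0013 0.0014] w 0.0263 g 0.0 F [-0.1 -0.   0. ] j [-0.94  0.19  0.23  2.14 -0.06  0.81 -2.05]
before [-0.0033  0.0029  0.0332] after [-0.0033  0.0029  0.0332] turn 0.0005 (deg 0.0) d [-0.0005 -0.0007 -0.0066]
```

```bash
python3 -m crank '0 .002 .029 0 -.4;0 0 0 0 -.4;0 0 0 0 -.4;0 0 0 0 -.4;0 0 0 0 -.4' |sed -n 2,4p;  python3 -m crank '0 0 0 0 -1;0 0 0 0 -1;0 0 0 0 -1;0 0 0 0 -1;0 0 0 0 -1;0 0 0 0 -1' 40; python3 -m crank '0 0 -.05 0 -1;0 0 -.1 0 -1;0 0 -.2 -.095 -1;0 0 -.2 -.095 -1;0 0 -.2 -.095 -1;0 0 0 -.095 -1;0 0 0 -.095 -1;0 0 0 -.095 -1;0 0 0 -.095 -1;0 0 0 -.095 -1' ; python3 -m crank '0 0 0 -.095 -1;0 0 0 -.09 -1;0 0 0 0 -1;0 0 0 0 -1' | tail -2
python3 - <<'E'
from h import *
info(); y=.107; u=np.array([np.cos(y),np.sin(y)]);v=np.array([-u[1],u[0]])
t=np.array([.592,-.3011])-.0705*v; print(t); go([*t,.14],.107)
E
```

```text
ee_pos: [0.3614, 0.2589, 0.0053]
eef_rot: [0.995, 0.096, 0.0, -0.0]
ft_force: [0.1, 0.0, -0.4]
time: 51.65
ee_pos: [0.3613, 0.2589, 0.0052]
eef_rot: [0.995, 0.096, 0.0, -0.0]
ft_force: [-0.2, -0.8, -0.3]
width: 0.0087
grip_force: 40.0
time: 52.65
ee_pos: [0.3613, 0.2587, 0.1559]
eef_rot: [0.768, 0.641, 0.0, -0.0]
ft_force: [0.7, -0.0, -0.5]
width: 0.0086
grip_force: 40.0
width: 0.0087
grip_force: 40.0
t53.05 pos [0.3613 0.2588 0.1556] yhead 0.1010 tilt [0.0003 0.0004] w 0.0087 g 40.0 F [-0.2  0.4 -0.6] j [-0.95 -0.02  0.23  2.01  0.01  1.15 -0.63]
[ 0.59952911 -0.37119681]
before [-3.254   0.8672  0.0773] after [-3.2592  0.8477  0.0773] turn -0.0038 (deg -0.3) d [ 0.2382 -0.63   -0.0156]
```

```bash
python3 -m crank '-.2324 .062 0 0 -1;-.2324 .062 0 0 -1;-.2324 .062 0 0 -1;-.2324 .062 0 0 -1;-.2324 .062 0 0 -1;-.2324 .062 0 0 -1;-.2324 .062 0 0 -1;-.2324 .062 0 0 -1;-.2324 .062 0 0 -1;-.2324 .062 0 0 -1' >/dev/null; python3 -m crank '-.2324 .062 0 0 -1;-.2324 .062 0 0 -1;-.2324 .062 0 0 -1;-.2324 .062 0 0 -1;0 0 .07 -.0038 -1;0 0 .1 0 -1;0 0 0 0 -1;0 0 0 0 -1;0 0 0 0 -1;0 0 0 0 -1' >/dev/null;python3 -m crank '0 0 0 0 -1;0 0 0 0 -1;0 0 0 0 -1;0 0 0 0 -1' >/dev/null
python3 - <<'E'
from h import *
info(); go([.5995,-.3712,.115],.107)
c=cam('wrist'); np.save('w19.npy',c,allow_pickle=True)
cv2.imwrite("pics/w19.png",cv2.resize(c['img'][40:240,170:390],None,fx=3,fy=3,interpolation=cv2.INTER_CUBIC))
E
```

```text
t55.45 pos [ 0.6024 -0.37    0.1212] yhead 0.1114 tilt [0.0001 0.0001] w 0.0089 g 40.0 F [-0.6 -0.  -0.4] j [ 0.03  0.67  0.7   1.37 -0.43  1.27  0.87]
before [-0.0044 -0.0153  0.0311] after [-0.0045 -0.0153  0.0311] turn 0.0028 (deg 0.3) d [-0.0029 -0.0012 -0.0062]
```

View pics/w19.png

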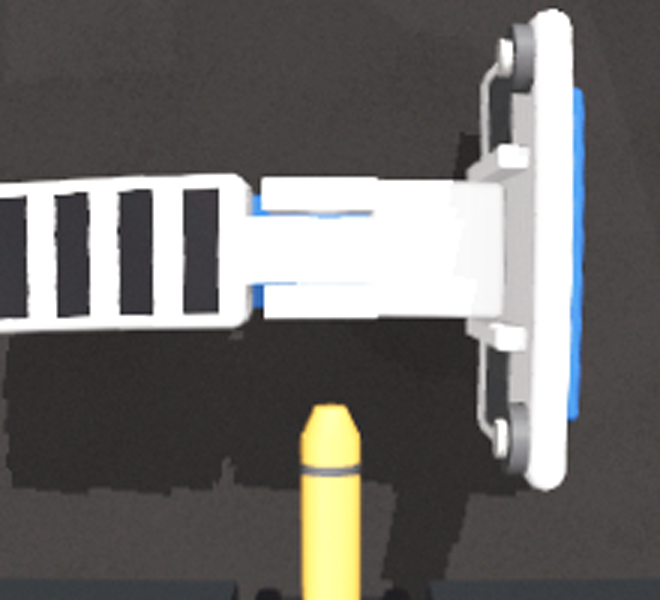

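The nose is centred at (330,405), and the near cheek spans x 262 to 377 with its edge at row 318. That leaves the pin about 3 mm too far toward +x.

Run:
```python
from off import *
off('w19.npy',(170,40),3,(330,405),[(302,490),(360,490)],[(262,318),(377,318)],.107)
M=R.from_quat(read_state()['eef_rot']).as_matrix(); print(M[:2,:2])
```

```text
nose [ 0.59700482 -0.327414  ] mid-shank [ 0.59874475 -0.34150081] diam 0.009648539347407297 hole [ 0.59212383 -0.30112569] cheek len 0.02638774723492004
nose along u minus hole 0.002045591745124309 shank 0.002271158205845336 tcp 0.00291285159935073 | nose short of cheek 0.010659237475097394 | nose ahead of tcp 0.042900273435953803
[[-0.11110444  0.99380874]
 [ 0.99380873  0.11110444]]
```

```bash
python3 -m crank '0 -.0113 .12 .0028 -1;0 0 .12 0 -1;0 0 .1 0 -1;0 0 .06 0 -1;0 0 0 0 -1;0 0 0 0 -1;0 0 0 0 -1;0 0 0 0 -1' |sed -n 2,4p; python3 -m crank '.04 0 0 0 -1;.03 0 0 0 -1;0 0 0 0 -1;0 0 0 0 -1;0 0 0 0 -1;0 0 0 0 -1' |sed -n 2,4p;python3 -m crank '.01 0 0 0 -1;.01 0 0 0 -1;0 0 0 0 -1;0 0 0 0 -1' |sed -n 2,4p
```

```text
ee_pos: [0.6007, -0.3706, 0.0423]
eef_rot: [0.668, 0.744, 0.0, 0.001]
ft_force: [-0.6, -0.1, -1.0]
ee_pos: [0.5986, -0.3566, 0.0412]
eef_rot: [0.668, 0.744, -0.0, 0.0]
ft_force: [0.1, 0.3, -0.1]
ee_pos: [0.5983, -0.3522, 0.0412]
eef_rot: [0.668, 0.744, 0.0, -0.0]
ft_force: [-0.3, -0.3, 0.1]
```

```bash
python3 -m crank '.02 0 0 0 -1;.02 0 .002 0 -1;0 0 0 0 -1;0 0 0 0 -1' |sed -n 2,4p;  python3 -m crank '.02 0 0 0 -1;.015 0 0 0 -1;0 0 0 0 -1;0 0 0 0 -1' |sed -n 2,4p; python3 -m crank '.015 0 0 0 -1;.015 0 0 0 -1;0 0 0 0 -1;0 0 0 0 -1' |sed -n 2,4p; python3 -m crank '.015 0 0 0 -1;0 0 0 0 -1;0 0 0 0 -1;0 0 0 0 -1' |sed -n 2,4p
```

```text
ee_pos: [0.5975, -0.3441, 0.0408]
eef_rot: [0.668, 0.744, 0.0, -0.0]
ft_force: [-0.5, -0.9, -1.0]
ee_pos: [0.5967, -0.3373, 0.0408]
eef_rot: [0.668, 0.744, 0.0, -0.0]
ft_force: [-0.1, -1.0, -0.4]
ee_pos: [0.5961, -0.3313, 0.0408]
eef_rot: [0.668, 0.744, 0.0, -0.0]
ft_force: [-0.3, 0.9, 0.0]
ee_pos: [0.5957, -0.3285, 0.0408]
eef_rot: [0.668, 0.744, 0.0, -0.0]
ft_force: [0.4, 0.4, -0.0]
```

```bash
python3 -m crank '0 0 0 0 -.6;0 0 0 0 -.6;0 0 0 0 -.6;0 0 0 0 -.6'|sed -n 2,6p; python3 -m crank '0 0 -.1 0 -.6;0 0 -.1 0 -.6;0 0 -.15 0 -.6;-.1 0 0 0 -.6;-.12 0 0 0 -1;0 0 0 0 -1;0 0 0 0 -1;0 0 0 0 -1;0 0 0 0 -1;0 0 0 0 -1'>/dev/null;python3 - <<'E'
from h import *
info()
c=cam('wrist'); np.save('w20.npy',c,allow_pickle=True)
h=cv2.cvtColor(c['img'],cv2.COLOR_BGR2HSV); m=cv2.inRange(h,(15,90,90),(35,255,255)); m[235:]=0
cn,_=cv2.findContours(m,cv2.RETR_EXTERNAL,cv2.CHAIN_APPROX_NONE)
for k in cn:
    if cv2.contourArea(k)>20: 
        k=k[:,0]; a,b=k.min(0),k.max(0); print(a,b,onz(c,[((a[0]+b[0])/2,b[1]),((a[0]+b[0])/2,a[1])],.047)[:,:2])
E
python3 -m crank '0 0 .15 0 -1;0 0 .15 0 -1;0 0 .055 0 -1;0 0 0 0 -1;0 0 0 0 -1;0 0 0 0 -1' |sed -n 2,4p
```

```text
ee_pos: [0.5957, -0.3285, 0.0408]
eef_rot: [0.668, 0.744, 0.0, 0.0]
ft_force: [0.3, -0.8, 0.0]
width: 0.0169
grip_force: 0.0
t60.30 pos [ 0.6007 -0.3714  0.1107] yhead 0.1080 tilt [0.0001 0.0005] w 0.0005 g 0.0 F [-0.2 -0.3  0.2] j [ 0.03  0.67  0.7   1.38 -0.44  1.25  0.87]
[270 145] [289 186] [[ 0.59710965 -0.34642249]
 [ 0.59401174 -0.31777636]]
[272 107] [285 110] [[ 0.59071999 -0.29372924]
 [ 0.59049553 -0.29165628]]
ee_pos: [0.6012, -0.3729, 0.0416]
eef_rot: [0.668, 0.744, 0.0, 0.001]
ft_force: [0.9, -0.2, 0.3]
```

```bash
python3 -m crank '.04 0 0 0 -1;.04 0 0 0 -1;.03 0 0 0 -1;0 0 0 0 -1;0 0 0 0 -1;0 0 0 0 -1'|sed -n 2,4p;  python3 -m crank '.02 0 0 0 -1;.02 0 0 0 -1;.02 0 0 0 -1;0 0 0 0 -1;0 0 0 0 -1'|sed -n 2,4p; python3 -m crank '.015 0 0 0 -1;.01 0 0 0 -1;0 0 0 0 -1;0 0 0 0 -1;0 0 0 0 -1'|sed -n 2,4p
```

```text
ee_pos: [0.5981, -0.3501, 0.0397]
eef_rot: [0.668, 0.744, 0.0, -0.0]
ft_force: [0.4, -0.3, 0.5]
ee_pos: [0.5968, -0.3378, 0.0395]
eef_rot: [0.668, 0.744, 0.0, -0.0]
ft_force: [0.4, -0.1, 0.8]
ee_pos: [0.5962, -0.3335, 0.0397]
eef_rot: [0.668, 0.744, 0.0, -0.0]
ft_force: [-0.6, 1.1, -0.1]
```

```bash
python3 -m crank '.01 0 0 0 -1;0 0 0 0 -1;0 0 0 0 -1;0 0 0 0 -1'|sed -n 2,4p;  python3 -m crank '.01 0 0 0 -1;0 0 0 0 -1;0 0 0 0 -1;0 0 0 0 -1'|sed -n 2,4p;  python3 -m crank '.008 0 0 0 -1;0 0 0 0 -1;0 0 0 0 -1;0 0 0 0 -1'|sed -n 2,4p
```

```text
ee_pos: [0.596, -0.3315, 0.0398]
eef_rot: [0.668, 0.744, 0.0, -0.0]
ft_force: [-1.2, 0.3, 0.5]
ee_pos: [0.5958, -0.3312, 0.04]
eef_rot: [0.669, 0.744, -0.001, 0.001]
ft_force: [0.5, -5.9, -1.6]
ee_pos: [0.5957, -0.3309, 0.0402]
eef_rot: [0.669, 0.743, -0.001, 0.002]
ft_force: [4.0, -10.0, -4.2]
```

```bash
python3 -m crank '-.1 0 0 0 -1;-.1 0 -.1 0 -1;0 0 -.2 0 -1;0 0 -.2 0 -1;0 0 -.1 0 -1;0 0 0 0 -1;0 0 0 0 -1;0 0 0 0 -1;0 0 0 0 -1'>/dev/null
python3 - <<'E'
from h import *
info()
c=cam('wrist'); np.save('w21.npy',c,allow_pickle=True)
h=cv2.cvtColor(c['img'],cv2.COLOR_BGR2HSV); m=cv2.inRange(h,(10,60,90),(40,255,255)); m[235:]=0
cn,_=cv2.findContours(m,cv2.RETR_EXTERNAL,cv2.CHAIN_APPROX_NONE)
for k in cn:
    if cv2.contourArea(k)>10: 
        k=k[:,0]; a,b=k.min(0),k.max(0); print(a,b,onz(c,[((a[0]+b[0])/2,b[1]+.5),((a[0]+b[0])/2,a[1]-.5)],.047)[:,:2])
y=.107;v=np.array([-np.sin(y),np.cos(y)]);H=np.array([.592,-.3011]);print('expect nose',H+.038*v,'head outer',H-.021*v)
t=cam('top'); np.save('t2.npy',t,allow_pickle=True); t0=np.load('top0.npz')['img']
print('toe px',proj(t,[[.596,.081,.086]]))
# red toe in top view
hh=cv2.cvtColor(t['img'],cv2.COLOR_BGR2HSV); r=((hh[...,0]<8)|(hh[...,0]>172))&(hh[...,1]>120)&(hh[...,2]>90)
r[:170]=0;r[240:]=0;r[:,:240]=0;r[:,300:]=0; ys,xs=np.nonzero(r);print(xs.min(),xs.max(),ys.min(),ys.max(),onz(t,[(xs.mean(),ys.mean())],.08))
E
```

```text
t64.65 pos [ 0.5995 -0.3672  0.1584] yhead 0.1071 tilt [-0.0018  0.001 ] w 0.0000 g 0.0 F [ 0.1 -0.3  0.1] j [ 0.02  0.63  0.72  1.34 -0.41  1.33  0.85]
[272 148] [289 152] [[ 0.59433524 -0.32220018]
 [ 0.59388399 -0.31800991]]
[274  95] [286 106] [[ 0.58978552 -0.28380203]
 [ 0.58870059 -0.27371591]]
[274  82] [286  93] [[ 0.58860984 -0.27287228]
 [ 0.5875155  -0.26270054]]
expect nose [ 0.58794175 -0.26331732] head outer [ 0.59424271 -0.3219799 ]
toe px [[257.89293875 202.72615685]]
255 260 198 208 [[0.59512852 0.08360099 0.08      ]]
```

Peg B's pin is home; measured head and nose match the expected points within 0.5 mm. Now the pedal: I'll go over hanger 1 and measure the red roller.

```bash
python3 - <<'E'
from h import *
go([.595,.012,.17],0)
E
python3 -m crank '.2 .01 0 .0 -1;.2 .02 0 0 -1;.2 .02 0 0 -1;.2 .02 0 0 -1;.2 .02 0 0 -1;.2 .02 0 0 -1;.2 .02 0 0 -1;.2 .02 -.02 0 -1;.2 .02 -.02 0 -1;0 0 0 .068 -1' >/dev/null; python3 -m crank '0 0 0 0 -1;0 0 0 0 -1;0 0 0 0 -1;0 0 0 0 -1;0 0 0 0 -1;0 0 0 0 -1' >/dev/null
python3 - <<'E'
from h import *
info()
c=cam('wrist'); np.save('w22.npy',c,allow_pickle=True)
print(proj(c,[[.595,.083,.08]]))
h=cv2.cvtColor(c['img'],cv2.COLOR_BGR2HSV); r=(((h[...,0]<8)|(h[...,0]>172))&(h[...,1]>120)&(h[...,2]>80)).astype(np.uint8); r[235:]=0
cn,_=cv2.findContours(r,cv2.RETR_EXTERNAL,cv2.CHAIN_APPROX_NONE)
for k in cn:
    if cv2.contourArea(k)>60:
        b=cv2.boxPoints(cv2.minAreaRect(k)); print(cv2.contourArea(k),b.round(1).tolist(),onz(c,b,.08)[:,:2].round(4).tolist())
E
```

```text
before [ 1.8886  0.1796 -0.0548] after [ 1.897  -0.0232 -0.0548] turn 0.0681 (deg 6.1) d [-0.0046  0.3794  0.0112]
t66.35 pos [ 0.5953 -0.0065  0.1678] yhead -0.0001 tilt [0.     0.0001] w 0.0002 g 0.0 F [ 0.2  0.2 -0.6] j [-0.65  0.36  0.73  1.65 -0.25  1.23  0.13]
[[280.15792122  97.03862925]]
1152.5 [[251.39999389648438, 107.0], [252.3000030517578, 85.69999694824219], [312.70001220703125, 88.30000305175781], [311.79998779296875, 109.5999984741211]] [[0.5732, 0.0755], [0.5739, 0.0921], [0.6196, 0.0901], [0.619, 0.0736]]
```

```bash
python3 - <<'E'
from h import *
go([.596,.0825,.105],-.02)
E
python3 -m crank '.2 0 0 0 -1;.2 .004 0 .013 -1;.045 0 .1 0 -1;0 0 .1 0 -1;0 0 .1 0 -1;0 0 0 0 -1;0 0 0 0 -1;0 0 0 0 -1;0 0 0 0 -1;0 0 0 0 -1' |sed -n 2,4p; python3 -m crank '0 0 .02 0 -1;0 0 .02 0 -1;0 0 .02 0 -1;0 0 0 0 -1;0 0 0 0 -1'|sed -n 2,4p
```

```text
before [0.4441 0.0038 0.3139] after [ 0.4441 -0.0052  0.3139] turn 0.0128 (deg 1.2) d [ 0.0007  0.0888 -0.0628]
ee_pos: [0.5967, 0.0829, 0.1085]
eef_rot: [0.714, 0.7, 0.001, 0.0]
ft_force: [-0.5, -0.5, -0.5]
ee_pos: [0.5961, 0.0828, 0.0956]
eef_rot: [0.714, 0.7, -0.0, -0.0]
ft_force: [0.3, -0.8, -0.2]
```

```bash
python3 -m crank '0 0 .02 0 -1;0 0 .02 0 -1;0 0 .01 0 -1;0 0 0 0 -1;0 0 0 0 -1'|sed -n 2,4p;  python3 -m crank '0 0 .015 0 -1;0 0 .015 0 -1;0 0 .015 0 -1;0 0 .015 0 -1;0 0 .015 0 -1;0 0 0 0 -1;0 0 0 0 -1'|sed -n 2,4p
```

```text
ee_pos: [0.5963, 0.0829, 0.0861]
eef_rot: [0.714, 0.7, 0.0, -0.0]
ft_force: [-3.3, -0.6, 5.7]
ee_pos: [0.5964, 0.0842, 0.0715]
eef_rot: [0.714, 0.7, 0.001, -0.001]
ft_force: [-4.6, 3.2, 9.7]
```

```bash
python3 -m crank '0 0 .015 0 -1;0 0 .015 0 -1;0 0 .015 0 -1;0 0 .015 0 -1;0 0 .01 0 -1;0 0 0 0 -1;0 0 0 0 -1'|sed -n 2,4p;  python3 -m crank '0 0 .01 0 -1;0 0 .01 0 -1;0 0 0 0 -1;0 0 0 0 -1;0 0 0 0 -1'|sed -n 2,4p
```

```text
ee_pos: [0.5964, 0.0834, 0.0578]
eef_rot: [0.714, 0.7, 0.0, -0.0]
ft_force: [-5.6, 1.1, 13.4]
ee_pos: [0.5964, 0.0829, 0.0542]
eef_rot: [0.714, 0.7, 0.0, -0.0]
ft_force: [-6.1, -0.8, 16.7]
```

```bash
python3 -m crank '0 0 .006 0 -1;0 0 0 0 -1;0 0 0 0 -1;0 0 0 0 -1;0 0 0 0 -1;0 0 0 0 -1'|sed -n 2,4p;  python3 -m crank '0 0 -.01 0 -1;0 0 -.01 0 -1;0 0 -.01 0 -1;0 0 -.01 0 -1;0 0 -.01 0 -1;0 0 -.01 0 -1;0 0 -.01 0 -1;0 0 -.01 0 -1;0 0 -.01 0 -1;0 0 -.01 0 -1'|sed -n 2,4p
```

```text
ee_pos: [0.5965, 0.0829, 0.0538]
eef_rot: [0.714, 0.7, 0.001, -0.0]
ft_force: [-11.0, -1.5, 26.1]
ee_pos: [0.5964, 0.0842, 0.0725]
eef_rot: [0.714, 0.7, 0.001, -0.001]
ft_force: [-3.5, 3.7, 10.3]
```

```bash
python3 -m crank '0 0 -.01 0 -1;0 0 -.01 0 -1;0 0 -.01 0 -1;0 0 -.01 0 -1;0 0 -.01 0 -1;0 0 -.01 0 -1;0 0 -.01 0 -1;0 0 -.01 0 -1;0 0 -.01 0 -1;0 0 -.01 0 -1'|sed -n 2,4p;  python3 -m crank '0 0 0 0 -1;0 0 0 0 -1;0 0 0 0 -1;0 0 -.01 0 -1;0 0 -.02 0 -1;0 0 -.1 0 -1;0 0 -.2 0 -1;0 0 -.2 0 -1;0 0 0 0 -1;0 0 0 0 -1'|sed -n 2,4p
```

```text
ee_pos: [0.5961, 0.0829, 0.0915]
eef_rot: [0.714, 0.7, -0.0, -0.0]
ft_force: [-0.7, 0.1, 0.7]
ee_pos: [0.5967, 0.083, 0.1986]
eef_rot: [0.714, 0.7, 0.001, 0.0]
ft_force: [-0.7, 0.3, 0.5]
```

Run:
```python
from h import *
info()
c=cam('wrist'); h=cv2.cvtColor(c['img'],cv2.COLOR_BGR2HSV); m=cv2.inRange(h,(10,60,90),(40,255,255)); m[235:]=0
cn,_=cv2.findContours(m,cv2.RETR_EXTERNAL,cv2.CHAIN_APPROX_NONE)
for k in cn:
    if cv2.contourArea(k)>10:
        k=k[:,0]; a,b=k.min(0),k.max(0); print(a,b,onz(c,[((a[0]+b[0])/2,b[1]+.5),((a[0]+b[0])/2,a[1]-.5)],.047)[:,:2])
y=-.0865;v=np.array([-np.sin(y),np.cos(y)]);H=np.array([.5844,.2040]);print('expect nose',H+.038*v,'head outer',H-.021*v)
t=cam('top'); t2=np.load('t2.npy',allow_pickle=True).item()['img']
d=cv2.absdiff(t['img'],t2).max(2)[225-60:260,200:380]>60
for x,y in [(229,205),(352,203)]: 
    print('changed px near',(x,y),int((cv2.absdiff(t['img'],t2).max(2)[y-20:y+30,x-22:x+22]>70).sum()))
```

```text
t73.90 pos [0.5967 0.083  0.1986] yhead -0.0203 tilt [0.002 0.001] w 0.0002 g 0.0 F [-0.7  0.3  0.5] j [-0.78  0.34  0.71  1.59 -0.23  1.29 -0.05]
[256  88] [270  94] [[0.58249321 0.18161187]
 [0.58263324 0.18844614]]
[261  34] [272  53] [[0.58658913 0.2221807 ]
 [0.58692876 0.24282559]]
expect nose [0.5876829  0.24185793] head outer [0.58258576 0.18307851]
changed px near (229, 205) 939
changed px near (352, 203) 592
```

```bash
python3 -c "
from bench import workorder; print(workorder.close_job())"
```

```text
the job is handed in; nothing more can be done
None
```

I seated and pinned both pegs on the bench in the two hangers without the pedal, pressed the brake pedal to its stop and let it back up slowly, and handed the job in at about 74 s; the hand-in gave no verdict, and I didn't recheck the second peg after the pedal press.

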